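# Lay the angled handpiece back in its sloped rest

### The arm

A 7-joint arm with a two-finger parallel gripper is mounted at the origin on the work surface. World frame = base frame: x ahead of the robot, y to its left, z up, the work surface at z = 0. Lengths are in mm, angles in rad, forces in N, time in s.
With the tool pointing down it reaches from about 400 to 850 mm from the base axis. Payload 6.9 kg.
Tool frame: the origin (TCP) lies between the finger pads; the fingertips stand 25 mm ahead of it and the grasp point (between the pads) lies 6 mm ahead of it; z points along the fingers, y is the direction in which the jaws open and shut (so a half turn about z gives the same grasp; the last joint's range is limited). The gripper opens to 85 mm and grips with 20 to 120 N. Pads are 22 mm wide; open, the fingers measure 114 mm over their backs; the gripper's body (76 mm by 85 mm) begins 54 mm behind the grasp point. The pads swing forward as they close: fully open they stand 13 mm farther back than shut.
Start: joints at [-1.028, 0.507, -0.238, 1.5, 0.126, 1.149, -0.155], TCP at [264.984, 566.035, 256.275] pointing down, gripper open.
Joint ranges: [-3.08, 3.08], [-0.24, 2.05], [-1.43, 1.35], [0, 2.5], [-1.52, 4.66], [0.17, 1.96], [-2.89, 2.89]. Speed limits (rad/s): [2.39, 2.39, 3.14, 3.14, 3.14, 3.14, 3.14].

### API

Orientations are given as a unit quaternion [x, y, z, w].
In Python, from plant import status, optics, ticket gives the robot as it stands. The module is installed in compiled form; this text tells all that it offers.
- The arm moves only by the tool jog_arm, never from a script. Its argument "moves" is one flat list of numbers, 7 for each row, row after row: the turn, a rotation vector about the tool's x, y, z in rad, then the shift along the tool's x, y, z in cm, then the closure, from -1 (fully open) to 1 (shut), so that 0 is half open. In form: [wx, wy, wz, x, y, z, claw, wx, wy, wz, x, y, z, claw, ...]. A call has 1 to 20 rows; each row is the pose to reach, as a shift and turn from the pose measured when the call began, along the tool's axes at that moment; what a row does not reach only later rows make up. A row lasts 1/8 s, in which the tool goes at most 62.5 mm and 10.7 degrees, less where a joint would pass 70% of its speed; a pose out of reach is approached as far as the arm can. A call with a gripper value outside its range is refused whole. The fingers move at their own pace and stop on an object; the grip force is fixed at half the most. Time passes only in rows, so rows that repeat a pose let the fingers close. It gives the time, the measured TCP pose, the force and the opening at its end, in the units of the state.
- status.observe(): the state, without advancing time (a new reading comes with each control period).
- optics.snapshot(name): name is "scene" or "top" or "wrist"; returns the picture (384x512x3 uint8, blue, green, red); there is no depth.
- optics.camera_info(name): a dict with "fx", "fy", "cx", "cy" (pixels), "R" (3x3) and "t" (3): a world point X has camera coordinates R X + t; the wrist camera has in their place "T_tool_cam" (4x4, takes a point from camera to tool coordinates, whose origin is the TCP and whose axes are the flange's). Camera axes: x right, y down, z forward; pixel columns grow to the right and rows downward; lengths in mm; the calibration is good to about 2 mm. A picture is of the moment at which its call begins: read the wrist's pose just before it. camera_info takes no time and is no camera call.
- ticket.hand_in(): hands the job in, once; it reports no verdict.
The state is a dict: "time_s": time; "joint_positions": joint angles; "joint_vel": joint speeds; "joint_torque": joint torques, N m; "ee_pos": TCP position; "tool_rot": TCP orientation; "wrist_force": force on the tool from outside, world axes, zero at the start; "wrist_torque": the same for the moment, N m; "width": finger opening in mm.
Only numpy, scipy, OpenCV 4.12 (cv2) and the standard library are available. Lean on these libraries where they do the work, as an engineer would, in place of code of your own. Each camera call takes 0.05 s, during which the arm holds its last target.

### The job

Take the angled surgical handpiece (the one with the bent neck) out of the steel tray and turn it so that it lies in the rest on the drive unit's sloped panel, its bent neck down in the open front fork, wherever that is clamped along its slot, and its body pressed home in the sprung rear clip. Be gentle with it: press only as hard as the clip needs and do not bang or force it against the unit. Leave the other instruments in the tray, the jaw model and the cup where they are.

Things in the scene. Friction and masses are not known exactly. Their poses are not given: they have to be found in the camera images.
- angled_handpiece: bent surgical handpiece, satin aluminium, 0.10-0.21 kg, lying flat in the tray. Round body 20 mm thick from x = -60 to 50 mm, coupling (12 mm thick) on to -73; the neck bends off 45 degrees to the +y side. Origin on the body's axis, 10 mm above the tray floor as it lies; x: from tail to bend; z: square to the plane of the bend, up as it lies. Weight centre near x = 22, y = 9 mm
- tail (a point): point on the handpiece's axis at x = -42 mm, the place that goes into the rear clip
- neck (a point): point on the bent neck's axis (handpiece x = 73.6, y = 15.6 mm) that goes into the front fork. The neck, 13 mm thick, starts at x = 58, y = 0 and runs 45 degrees between +x and +y to the head, a drum 20 mm across and 18 long centred at x = 93, y = 35 mm
- rest: adjustable rest on the unit's sloped panel: rear clip of two black sprung jaws, front fork clamped in a slot. Origin on the body's home axis, 30 mm off the panel; x: across the panel from clip to fork; y: up the slope; z: square to the panel, 35 degrees from vertical, leaning to the panel's foot. Home: the handpiece's axes lie along these, its origin on this x axis, at x = s (see slot_middle)
- rear_notch (a point): middle of the rear clip (rest x = -42 mm), on the home axis. 12 mm long in x, open to +z; holds the body at any place along it. The body meets the jaws 14 mm before home; they give sideways and it is pressed past them (about 5 N on mid-body, neck already in its fork), then lies on the saddle, jaws above it. Over about 20 N is rough. Jaw tops 18 mm above this point, 38 mm apart over all
- slot_middle (a point): rest x = 73.6, y = 15.6 mm, z = 0: the neck point's home if the front fork is at mid slot (s = 0). The fork is clamped at s = -12 to +12 mm along rest x from here: s is not reported, find it by eye or feel. Rigid, open to +z, 11 mm long, turned 45 degrees about z to suit the neck. Gap 16 mm for the 13 mm neck, mouth 20; prongs 32 mm over all, flat tops 9 mm above home axis; floor 6.5 mm below
- unit: surgical drive unit, white over grey, 280 mm wide, 256 deep, 170 high with the pump head on top; fixed. Origin: middle of the underside; -x: its front. The front panel rises from 35 mm height at the front edge to 144 mm, sloping at 35 degrees.
- tray: shallow steel tray 310 x 230 mm (x, y), fixed; origin under its middle, floor 4 mm and rim 19 mm above the table
- straight_handpiece: bystander in the tray: straight handpiece, 135 mm long, 20 mm thick, along its x; origin on its axis
- mirror: bystander in the tray: mouth mirror, 150 mm long, lying along its y; origin on the handle's axis
- jaw_model: bystander: plaster jaw model, 70 mm wide, 35 high; origin under its middle
- cup: bystander: steel cup, 64 mm across, 55 high; origin under its middle
Things that resemble listed ones, but are neither listed nor needed, are in the scene too. What is meant by the angled_handpiece is not red or yellow, and is the larger of those in its own colour.

How it is judged (in metres and radians):
At the end, for the whole second after the job is handed in: Handpiece still in the rest: tail and neck points within 3 mm of home height, tail within 4 mm of the clip's middle line, x axis within 4 and z axis within 11 degrees of the rest's, origin within 15 mm of it along x; straight handpiece, mirror, jaw model and cup within 25 mm of their starts (z of tail in the frame of rest between -0.003 and 0.003 m and z of neck in the frame of rest between -0.003 and 0.003 m and y of tail in the frame of rest between -0.004 and 0.004 m and x of angled_handpiece in the frame of rest between -0.015 and 0.015 m and angle between the x axis of angled_handpiece and the x axis of rest, either way round below 0.07 rad and angle between the z axis of angled_handpiece and the z axis of rest, either way round below 0.2 rad and linear speed of angled_handpiece below 0.01 m/s and distance of each of straight_handpiece, mirror, jaw_model, cup from where it was at the start of the episode below 0.025 m); the robot touches nothing.
It fails at once if the angled handpiece is banged or pressed against the unit or its rest with more than 60 N (contact force between angled_handpiece and unit above 60 N).
It fails at once if a bystander (straight handpiece, mirror, jaw model, cup) is moved by more than 25 mm (distance of any of straight_handpiece, mirror, jaw_model, cup from where it was at the start of the episode above 0.025 m).
It also fails if it takes over 58 s, if anything falls off the work surface, if the arm or the gripper's body presses on something with over 40 N, if the wrist force passes 120 N, or if a joint passes its speed limit or range.

## Working session

There is one attempt and no reset: what is moved stays moved. The work goes in short steps, Python scripts to look and compute and a tool call to move; the robot and the scene stay as the last step left them, time stands still between calls to the robot, and variables do not carry over. Pictures are saved under pics/ and viewed, and the job is handed in when it is done.

Besides the shell and the picture viewer there is one more tool, called as a command line: name --argument value ..., lists and objects as JSON in quotes. jog_arm: Moves the arm, as the interface text tells. Its arguments: {"type":"object","properties":{"moves":{"type":"array"}},"required":["moves"]}

```bash
mkdir -p pics; ls
python3 - <<'E'
from plant import status, optics
import cv2
s=status.observe()
for k,v in s.items(): print(k,v)
for n in ["scene","top","wrist"]:
    im=optics.snapshot(n); cv2.imwrite(f"pics/{n}0.png",im)
    print(n,optics.camera_info(n))
E
```

```text
pics
time_s 0.0
joint_positions [-1.02751142  0.50834207 -0.2375295   1.50113798  0.12571693  1.14891343
 -0.15478365]
joint_vel [ 5.66771668e-04 -3.78005912e-05 -1.93413840e-03 -1.60785008e-04
 -3.55592022e-04  1.43686321e-03 -9.29570203e-04]
joint_torque [ 1.24541916e-04 -6.20596433e+01 -2.18640044e+00 -2.49655169e+01
  1.28224050e-02  1.16336276e-02 -1.50308250e-05]
ee_pos [264.83496668 565.60301353 255.42540614]
tool_rot [ 2.17126434e-01  9.76143070e-01 -8.87803539e-04 -1.72483479e-04]
wrist_force [-0.13331367 -0.78675729  0.07471714]
wrist_torque [ 0.06540201 -0.00148484 -0.01664048]
width 85.375060836367
scene {'fx': 361.37480403211003, 'fy': 361.37480403211003, 'cx': 254.97546894889513, 'cy': 193.37457262986916, 'R': array([[-0.77135056,  0.6363032 ,  0.01168558],
       [ 0.55318857,  0.6794479 , -0.48200929],
       [-0.3146438 , -0.3653338 , -0.87608818]]), 't': array([ 381.71610885, -302.55646289, 1603.44379696])}
top {'fx': 485.45220037027224, 'fy': 485.45220037027224, 'cx': 251.57560654072074, 'cy': 193.79392694707838, 'R': array([[-1.46103015e-02, -9.99891501e-01, -1.87756517e-03],
       [-9.82676819e-01,  1.47056673e-02, -1.84743100e-01],
       [ 1.84750666e-01, -8.54112610e-04, -9.82785054e-01]]), 't': array([  60.82539094,  550.79956027, 1416.25405071])}
wrist {'fx': 292.17411520528316, 'fy': 292.17411520528316, 'cx': 263.1740282650082, 'cy': 188.34219191187236, 'T_tool_cam': array([[ 1.51745370e-03, -9.44298088e-01, -3.29087857e-01,
         8.46666431e+01],
       [ 9.99998812e-01,  1.52212217e-03,  2.43445154e-04,
         1.00163405e+00],
       [ 2.71027128e-04, -3.29087835e-01,  9.44299276e-01,
        -1.17176319e+02],
       [ 0.00000000e+00,  0.00000000e+00,  0.00000000e+00,
         1.00000000e+00]])}
```

View pics/scene0.png

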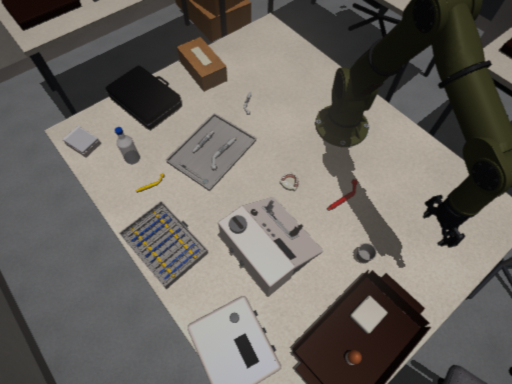

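View pics/top0.png

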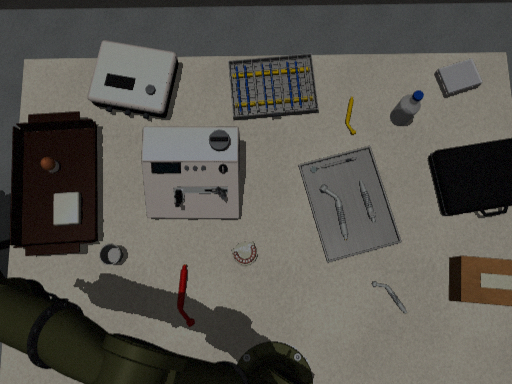

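View pics/wrist0.png

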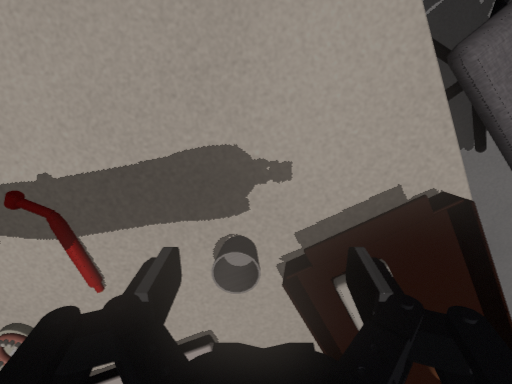

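The views show the tray at top px (350,205), the unit at (190,172), and the rest on the unit's near panel at (200,195). These could be taken for the handpiece in the top view:
- Bent silver in the tray, (335,210)
- Small bent silver on the table, (390,297)
- Red bent, (185,295)
- Yellow bent, (350,115)
- Straight one in the tray, (367,200)
- Mirror, (332,163)

I choose the bent silver one in the tray at (335,210), and check it in a close crop.

Run:
```python
import cv2,numpy as np
im=cv2.imread("pics/top0.png")
a=cv2.resize(im[140:270,290:420],None,fx=4.5,fy=4.5,interpolation=cv2.INTER_CUBIC)
cv2.imwrite("pics/c1.png",a)
a=cv2.resize(im[115:230,130:250],None,fx=5,fy=5,interpolation=cv2.INTER_CUBIC)
cv2.imwrite("pics/c2.png",a)
```

```text
(no output)
```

View pics/c1.png

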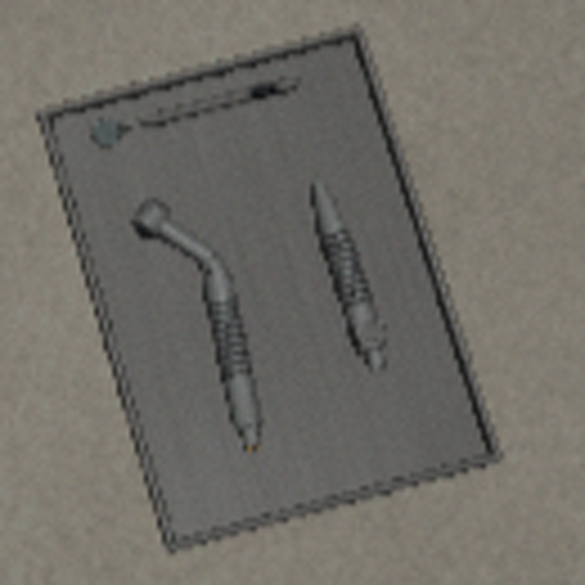

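View pics/c2.png

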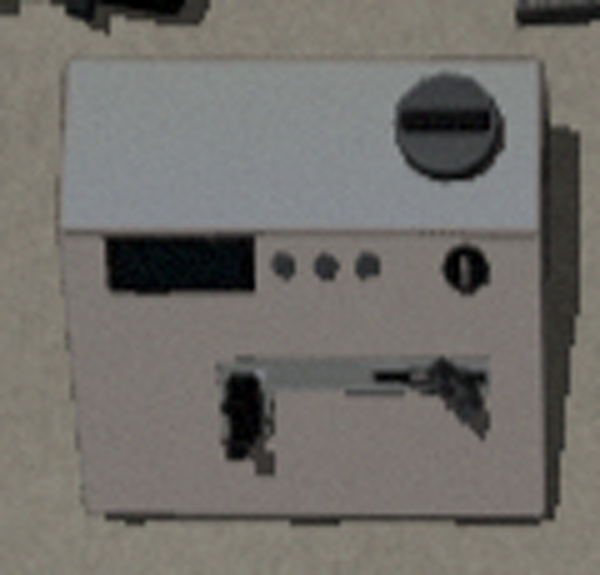

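The crop shows the choice is the larger bent aluminium piece, with its head at about px (150,218) in the crop and its tail at (250,445). The unit's rest has a black clip at left (245,415) and a fork at right (455,395). Next I get rough positions.

```bash
cat > h.py <<'E'
import numpy as np, cv2
from plant import status, optics
from scipy.spatial.transform import Rotation as Ro
def cam(name,st=None):
    c=optics.camera_info(name)
    K=(c['fx'],c['fy'],c['cx'],c['cy'])
    if 'R' in c: return K,c['R'].T,-c['R'].T@c['t']
    Rt=Ro.from_quat(st['tool_rot']).as_matrix(); T=c['T_tool_cam']
    return K,Rt@T[:3,:3],np.array(st['ee_pos'])+Rt@T[:3,3]
def ray(C,uv):
    K,R,o=C; d=R@np.array([(uv[0]-K[2])/K[0],(uv[1]-K[3])/K[1],1.]); return o,d/np.linalg.norm(d)
def onz(C,uv,z):
    o,d=ray(C,uv); return o+d*(z-o[2])/d[2]
def onplane(C,uv,p,n):
    o,d=ray(C,uv); return o+d*(np.dot(p-o,n)/np.dot(d,n))
def proj(C,X):
    K,R,o=C; x=R.T@(np.asarray(X,float)-o); return np.array([K[0]*x[0]/x[2]+K[2],K[1]*x[1]/x[2]+K[3]])
def tri(l):
    A=0;b=0
    for C,uv in l:
        o,d=ray(C,uv);P=np.eye(3)-np.outer(d,d);A=A+P;b=b+P@o
    return np.linalg.solve(A,b)
def snap(tag):
    st=status.observe(); im=optics.snapshot('wrist'); cv2.imwrite(f'pics/{tag}.png',im)
    np.savez(f'pics/{tag}.npz',pos=st['ee_pos'],rot=st['tool_rot']); return im,st
def wcam(tag):
    d=np.load(f'pics/{tag}.npz'); return cam('wrist',{'ee_pos':d['pos'],'tool_rot':d['rot']})
E
python3 - <<'E'
from h import *
C=cam('top')
f=4.5
for n,uv in dict(head=(150,218),bend=(213,268),tail=(252,448)).items():
    print(n,onz(C,(290+(uv[0]+.5)/f-.5,140+(uv[1]+.5)/f-.5),14).round(1))
for n,(u,v,z) in dict(frontL=(95,515,35),frontR=(550,518,35),topL=(62,232,144),topR=(537,235,144),clip=(245,415,100),fork=(455,390,100)).items():
    print(n,onz(C,(130+(u+.5)/5-.5,115+(v+.5)/5-.5),z).round(1))
for n,uv in dict(cup=(112,255),jaw=(245,252)).items(): print(n,onz(C,uv,30).round(0))
E
```

```text
head [ 573.5 -169.4   14. ]
bend [ 537.8 -211.2   14. ]
tail [ 413.7 -231.8   14. ]
frontL [486.  365.8  35. ]
frontR [480.  90.  35.]
topL [634.6 365.4 144. ]
topR [628.7  93.1 144. ]
clip [534.4 265.8 100. ]
fork [547.4 143.2 100. ]
cup [375. 474.  30.]
jaw [378.  75.  30.]
```

```bash
cat >> h.py <<'E'
def jog(P,tx,tz):
    """target TCP P, tool x dir, tool z dir -> rotvec, shift cm in the tool frame"""
    st=status.observe(); R0=Ro.from_quat(st['tool_rot']); tz=np.array(tz,float);tz/=np.linalg.norm(tz)
    tx=np.array(tx,float);tx-=tz*(tx@tz);tx/=np.linalg.norm(tx)
    R1=Ro.from_matrix(np.c_[tx,np.cross(tz,tx),tz])
    rv=(R0.inv()*R1).as_rotvec(); sh=R0.inv().apply(np.array(P)-st['ee_pos'])/10
    print('rv',rv.round(4),'sh',sh.round(3),'n rot',np.linalg.norm(rv)/.187,'n lin',np.linalg.norm(sh)/6.25)
    return rv,sh
S,Cc=np.sin(np.radians(35)),np.cos(np.radians(35))
E
python3 - <<'E'
from h import *
jog([455,205,240],[0,1,0],[S,0,-Cc])
E
```

```text
rv [-0.5445 -0.3448  1.0963] sh [-32.51  -24.607   1.599] n rot 6.800471079635217 n lin 6.528638833656065
```

jog_arm --moves '[-0.545,-0.345,1.096,-32.5,-24.6,1.6,-1,-0.545,-0.345,1.096,-32.5,-24.6,1.6,-1,-0.545,-0.345,1.096,-32.5,-24.6,1.6,-1,-0.545,-0.345,1.096,-32.5,-24.6,1.6,-1,-0.545,-0.345,1.096,-32.5,-24.6,1.6,-1,-0.545,-0.345,1.096,-32.5,-24.6,1.6,-1,-0.545,-0.345,1.096,-32.5,-24.6,1.6,-1,-0.545,-0.345,1.096,-32.5,-24.6,1.6,-1,-0.545,-0.345,1.096,-32.5,-24.6,1.6,-1,-0.545,-0.345,1.096,-32.5,-24.6,1.6,-1,-0.545,-0.345,1.096,-32.5,-24.6,1.6,-1,-0.545,-0.345,1.096,-32.5,-24.6,1.6,-1]'

```text
time_s: 1.65
ee_pos: [455.0, 205.3, 240.0]
tool_rot: [0.674, 0.674, 0.213, 0.213]
wrist_force: [0.5, 0.2, 0.0]
width: 85.5
```

Run:
```python
from h import *
im,st=snap('w1'); print(st['time_s'],st['ee_pos'],st['joint_positions'].round(2))
jog([455,205,240],[0,1,0],[S,0,-Cc])
```

```text
1.65 [455.00259803 205.30737687 240.04588564] [-1.19  0.19  0.55  2.31  1.02  0.32 -1.6 ]
rv [ 0.0005 -0.0004  0.0002] sh [-0.024 -0.003  0.003] n rot 0.0036622473065510744 n lin 0.003841618583029148
```

View pics/w1.png

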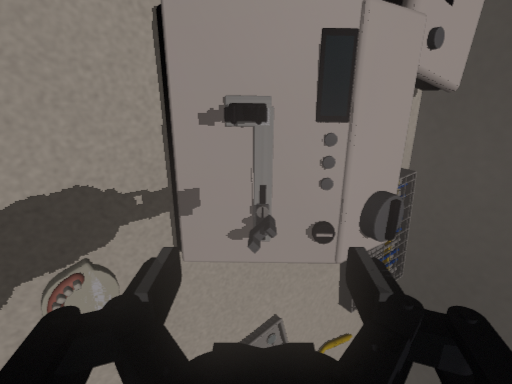

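The wrist view w1 shows the rest: clip at px (247,112), fork at about (263,222), unit side edge at row 262. I move closer for a sharper look.

jog_arm --moves '[0,0,0,-1.5,0,4,-1,0,0,0,-1.5,0,8,-1,0,0,0,-1.5,0,8,-1,0,0,0,-1.5,0,8,-1]'

```text
time_s: 2.2
ee_pos: [501.2, 189.4, 173.4]
tool_rot: [0.674, 0.675, 0.212, 0.213]
wrist_force: [-0.3, -0.3, -0.2]
width: 85.4
```

Run:
```python
from h import *
im,st=snap('w2'); print(st['time_s'],st['ee_pos'],st['joint_positions'].round(2))
cv2.imwrite('pics/w2c.png',cv2.resize(im[20:300,160:380],None,fx=2.7,fy=2.1,interpolation=cv2.INTER_CUBIC)) if 0 else cv2.imwrite('pics/w2c.png',cv2.resize(im[40:300,150:400],None,fx=2.3,fy=2.3,interpolation=cv2.INTER_CUBIC))
```

```text
2.2 [501.2469774  189.37665434 173.41329028] [-0.87  0.36  0.35  2.34  1.87  0.21 -2.4 ]
```

View pics/w2c.png

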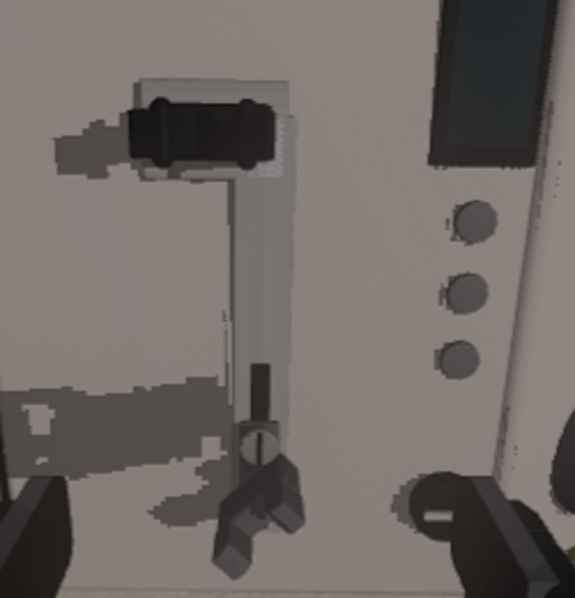

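Run:
```python
from h import *
def z(tag,x0,y0,w,h,f):
    im=cv2.imread(f'pics/{tag}.png')[y0:y0+h,x0:x0+w]; im=np.clip(im.astype(float)*1.6,0,255).astype('uint8')
    return cv2.resize(im,None,fx=f,fy=f,interpolation=cv2.INTER_CUBIC)
a=z('w2',235,215,65,85,6); b=z('w1',235,180,65,85,6)
cv2.imwrite('pics/fk.png',np.hstack([a,b]))
a=z('w2',195,65,95,65,6); b=z('w1',205,85,75,50,6)
b=cv2.copyMakeBorder(b,0,0,0,a.shape[1]-b.shape[1],0)
cv2.imwrite('pics/cl.png',np.vstack([a,b])[:700])
```

```text
(no output)
```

View pics/fk.png

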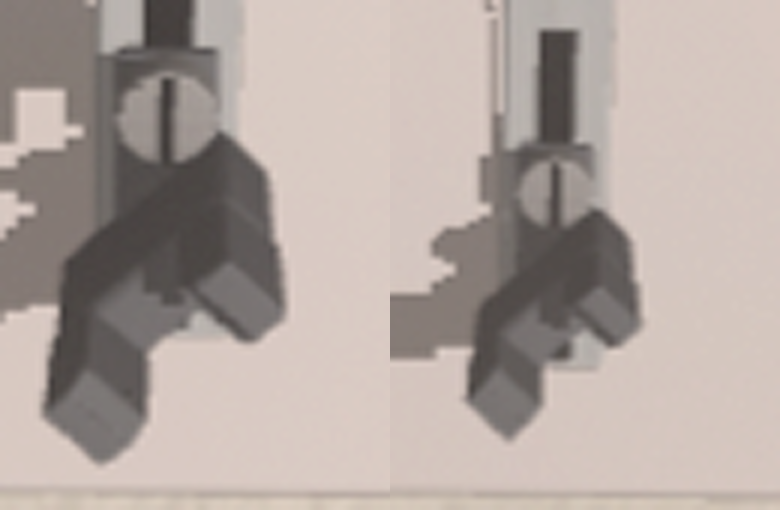

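View pics/cl.png

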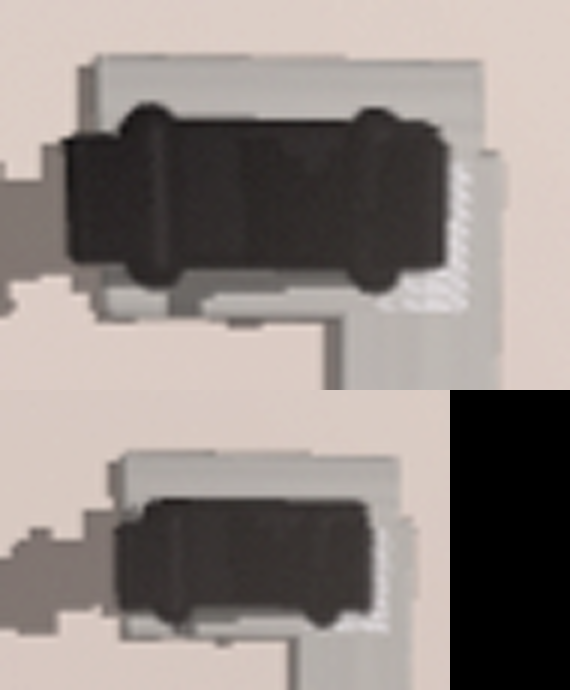

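The prong tops and the jaw tops are clear in both views. Fork top middle is about w2 (262.4,274.4) and w1 (262.5,239.3). Clip top middle is about w2 (237.3,96.6) and w1 (245.3,112.1). I compute the rest frame from these.

```bash
cat > m.py <<'E'
from h import *
C1,C2=wcam('w1'),wcam('w2')
clip=tri([(C1,(245.3,112.1)),(C2,(237.3,96.6))]); fork=tri([(C1,(262.5,239.3)),(C2,(262.4,274.4))])
print('tri clip',clip.round(1),'fork',fork.round(1))
# yaw from panel front edge (w1, long) on z=35 etc
e=[onz(C1,p,35) for p in [(160,15),(183,262)]]; print('front edge',[x.round(1) for x in e])
d=e[0]-e[1]; print('yaw unit deg',np.degrees(np.arctan2(-d[0],d[1])))
n=np.array([-S,0,Cc])
for p in (clip,fork): print('height over panel plane',(p-np.array([483,0,35]))@n)
E
python3 m.py
python3 - <<'E'
from h import *
im=cv2.imread('pics/w1.png')
cv2.imwrite('pics/w1e.png',cv2.resize(im[0:270,140:370],None,fx=2.2,fy=2.2,interpolation=cv2.INTER_CUBIC))
E
```

```text
tri clip [530.7 269.3 104.1] fork [538.2 145.4 120.9]
front edge [array([484.7, 352.4,  35. ]), array([482.6,  93.4,  35. ])]
yaw unit deg -0.4570634883023801
height over panel plane 29.23631894153045
height over panel plane 38.70194170051302
```

View pics/w1e.png

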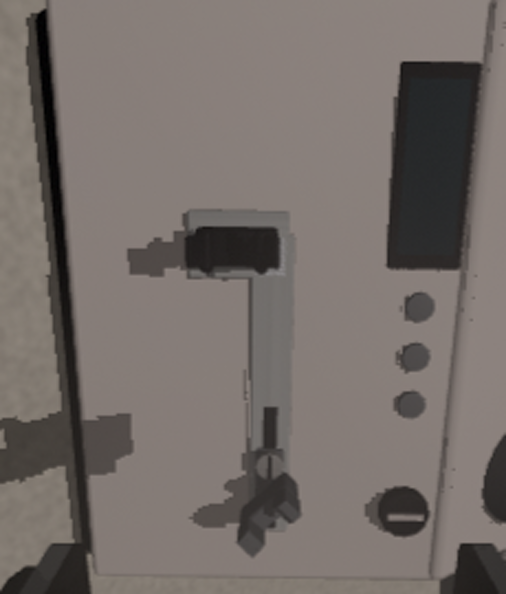

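```bash
cat > m2.py <<'E'
from h import *
C1,C2=wcam('w1'),wcam('w2')
def frame(psi):
    r=Ro.from_euler('z',psi,degrees=True).as_matrix()
    return r@np.array([0,-1,0.]), r@np.array([Cc,0,S]), r@np.array([-S,0,Cc])
p0=np.array([483.6,220,35.])
e=[(162.5,9),(183,259)]
if __name__=='__main__':
  for psi in (0,-.5,-1):
    X,Y,Z=frame(psi)
    for C,c,f in ((C1,(245.3,112.1),(262.5,239.3)),(C2,(237.3,96.6),(262.4,274.4))):
        pc=onplane(C,c,p0+48*Z,Z)-18*Z; pf=onplane(C,f,p0+39*Z,Z)-9*Z
        D=pf-pc; print(psi,'clip',pc.round(1),'fork',pf.round(1),'dx',(D@X).round(1),'s',(D@X-115.6).round(1),'dy',(D@Y).round(1))
  # knobs & panel right/left edges
  E
E
sed -i '$d' m2.py; python3 m2.py
```

```text
0 clip [531.6 271.  105.2] fork [543.5 145.4 113.6] dx 125.6 s 10.0 dy 14.6
0 clip [531.5 269.8 105.2] fork [543.2 145.4 113.3] dx 124.4 s 8.8 dy 14.2
-0.5 clip [531.7 270.8 105. ] fork [543.3 145.6 113.9] dx 125.2 s 9.6 dy 15.5
-0.5 clip [531.7 269.7 105. ] fork [543.  145.6 113.6] dx 124.0 s 8.4 dy 15.1
-1 clip [531.8 270.7 104.8] fork [543.1 145.7 114.2] dx 124.8 s 9.2 dy 16.4
-1 clip [531.8 269.6 104.8] fork [542.8 145.8 113.9] dx 123.5 s 7.9 dy 16.0
```

Run:
```python
from m2 import *
X,Y,Z=frame(-.6)
jog(np.array([501,209,147.6]),-X,-Z)
```

```text
rv [-0.0007 -0.0044  0.0085] sh [ 1.969 -1.513  2.147] n rot 0.051308701847772274 n lin 0.5252390654942469
```

jog_arm --moves '[0,-0.004,0.008,1.0,-0.75,1.1,-1,0,-0.004,0.008,2.0,-1.5,2.1,-1,0,-0.004,0.008,2.0,-1.5,2.1,-1]'

```text
time_s: 2.62
ee_pos: [500.3, 209.9, 148.1]
tool_rot: [0.677, 0.672, 0.211, 0.213]
wrist_force: [-0.3, 0.0, 0.3]
width: 85.7
```

Run:
```python
from m2 import *
im,st=snap('w3'); print(st['time_s'],st['ee_pos'],st['joint_positions'].round(2))
X,Y,Z=frame(-.6)
jog(np.array([501,209,147.6]),-X,-Z)
```

```text
2.625 [500.26595989 209.8897029  148.11843642] [-0.83  0.42  0.23  2.35  1.96  0.29 -2.56]
rv [-0.0006 -0.0001  0.0011] sh [-0.03  -0.017  0.106] n rot 0.006785749599209817 n lin 0.017784456293016074
```

View pics/w3.png

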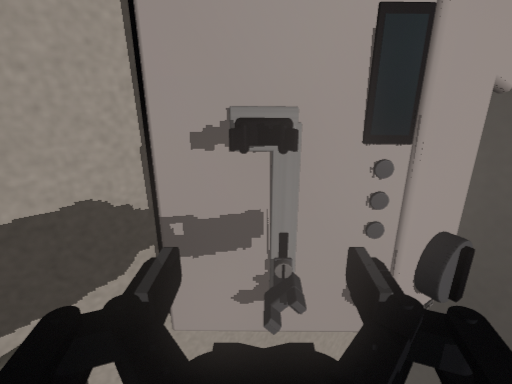

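Run:
```python
from m2 import *
a=np.radians(9.4)
jog(np.array([480,-219,170]),[-np.cos(a),-np.sin(a),0],[0,0,-1])
```

```text
rv [ 0.445   0.5307 -1.6837] sh [-42.849  -0.134  -2.681] n rot 9.735815535344562 n lin 6.869311134887568
```

jog_arm --moves '[0,0,0,0,0,-6,-1,0.04,0.05,-0.17,-6,0,-9,-1,0.445,0.53,-1.684,-42.8,-0.1,-2.7,0,0.445,0.53,-1.684,-42.8,-0.1,-2.7,0,0.445,0.53,-1.684,-42.8,-0.1,-2.7,0,0.445,0.53,-1.684,-42.8,-0.1,-2.7,0,0.445,0.53,-1.684,-42.8,-0.1,-2.7,0,0.445,0.53,-1.684,-42.8,-0.1,-2.7,0,0.445,0.53,-1.684,-42.8,-0.1,-2.7,0,0.445,0.53,-1.684,-42.8,-0.1,-2.7,0,0.445,0.53,-1.684,-42.8,-0.1,-2.7,0,0.445,0.53,-1.684,-42.8,-0.1,-2.7,0,0.445,0.53,-1.684,-42.8,-0.1,-2.7,0,0.445,0.53,-1.684,-42.8,-0.1,-2.7,0,0.445,0.53,-1.684,-42.8,-0.1,-2.7,0,0.445,0.53,-1.684,-42.8,-0.1,-2.7,0]'

```text
time_s: 4.68
ee_pos: [479.2, -219.2, 170.0]
tool_rot: [-0.014, 1.0, 0.013, 0.018]
wrist_force: [0.1, 0.5, -0.0]
width: 42.4
```

Run:
```python
from m2 import *
im,st=snap('t1'); print(st['time_s'],st['ee_pos'],st['joint_positions'].round(2),st['width'])
a=np.radians(9.4)
jog(np.array([480,-219,170]),[-np.cos(a),-np.sin(a),0],[0,0,-1])
```

```text
4.675 [ 479.1619369  -219.22503759  170.0458934 ] [ 1.15  0.72 -1.27  1.89  0.76  1.09  1.19] 42.43981988754377
rv [ 0.0224  0.0373 -0.1252] sh [ 0.025 -0.102  0.035] n rot 0.7085427967371694 n lin 0.01779764141424316
```

View pics/t1.png

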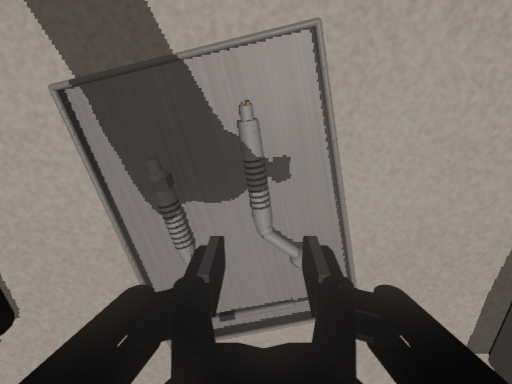

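Run:
```python
from m2 import *
im=cv2.imread('pics/t1.png')
a=np.clip(im[90:280,205:320].astype(float)*1.7,0,255).astype('uint8')
cv2.imwrite('pics/t1c.png',cv2.resize(a,None,fx=3.1,fy=3.1,interpolation=cv2.INTER_CUBIC))
for r in (130,140,150,205,212,220):
    g=im[r,225:290].astype(int).mean(1); print(r,g.astype(int).tolist())
```

```text
130 [63, 64, 92, 127, 126, 127, 128, 130, 131, 129, 128, 126, 117, 90, 84, 93, 102, 110, 116, 121, 126, 130, 135, 137, 136, 135, 134, 130, 128, 129, 126, 119, 112, 104, 96, 113, 132, 130, 128, 129, 132, 130, 130, 130, 130, 131, 131, 130, 131, 132, 132, 132, 131, 131, 132, 133, 134, 132, 131, 131, 133, 133, 133, 132, 130]
140 [63, 62, 63, 63, 63, 62, 63, 63, 64, 65, 65, 66, 65, 65, 63, 70, 88, 97, 105, 113, 118, 122, 128, 133, 136, 137, 136, 134, 133, 129, 128, 127, 122, 115, 108, 97, 100, 129, 131, 130, 128, 127, 130, 129, 128, 128, 128, 129, 129, 129, 130, 130, 131, 131, 130, 130, 130, 131, 132, 131, 129, 129, 131, 132, 131]
150 [63, 64, 63, 62, 61, 63, 63, 63, 63, 63, 62, 63, 65, 64, 65, 64, 61, 60, 64, 66, 69, 70, 71, 71, 73, 74, 102, 136, 135, 134, 130, 128, 127, 124, 118, 110, 102, 95, 114, 128, 130, 129, 127, 125, 128, 129, 127, 127, 127, 127, 129, 127, 128, 128, 130, 131, 129, 129, 129, 130, 130, 129, 128, 128, 130]
205 [123, 125, 124, 124, 124, 123, 122, 123, 123, 121, 120, 122, 123, 123, 122, 123, 124, 125, 123, 123, 124, 124, 122, 124, 109, 61, 70, 98, 107, 113, 120, 124, 127, 131, 134, 136, 135, 134, 131, 126, 109, 72, 68, 53, 62, 89, 120, 121, 123, 124, 124, 123, 124, 125, 123, 122, 123, 127, 126, 124, 123, 124, 125, 124, 124]
212 [122, 122, 123, 125, 125, 124, 125, 124, 122, 123, 123, 121, 120, 121, 122, 122, 122, 124, 124, 124, 122, 123, 124, 123, 123, 124, 108, 77, 100, 106, 113, 120, 124, 127, 130, 134, 135, 135, 134, 131, 127, 125, 120, 113, 105, 94, 96, 121, 122, 122, 125, 124, 123, 123, 124, 124, 122, 122, 125, 126, 125, 124, 123, 125, 125]
220 [121, 124, 124, 122, 123, 124, 124, 124, 124, 124, 123, 122, 123, 121, 120, 121, 121, 122, 123, 123, 124, 124, 123, 122, 123, 124, 123, 120, 103, 95, 105, 112, 119, 123, 126, 129, 133, 134, 135, 133, 131, 128, 125, 120, 114, 106, 97, 99, 122, 122, 122, 123, 124, 125, 121, 123, 124, 124, 121, 121, 126, 126, 124, 123, 123]
```

View pics/t1c.png

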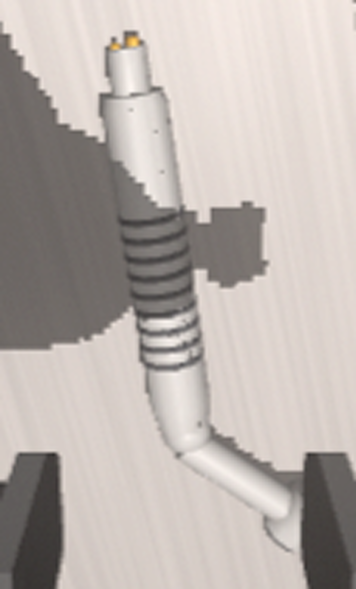

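Run:
```python
from m2 import *
C=wcam('t1')
q=[onz(C,p,14) for p in [(248.9,130),(250.8,140),(261.5,212),(263,220)]]
d=q[3]-q[0]; d/=np.linalg.norm(d); print([x.round(1) for x in q],'yaw',np.degrees(np.arctan2(d[1],d[0])))
u=np.array([d[0],d[1],0])
rear=onz(C,(246.5,119.8),18); print('rear',rear.round(1), 'orig from rear', (q[0]+((rear-q[0])@u+60)*u).round(1))
for p,x in [((262+3.5,232),54),((245,103.5),-73)]:
    r=onz(C,p,14); print(x,(q[0]+((r-q[0])@u-x)*u).round(1))
h=onz(C,(300,262),14); print('head-ish',h.round(1))
o=q[0]+((rear-q[0])@u+60)*u
g=o+10*u; g[2]=0
for z in (75,32): jog([g[0],g[1],z],-u,[0,0,-1])
print(g)
```

```text
[array([ 438.5, -228.8,   14. ]), array([ 447.8, -226.9,   14. ]), array([ 521.8, -214.8,   14. ]), array([ 531., -213.,   14.])] yaw 9.67952683885176
rear [ 428.8 -231.    18. ] orig from rear [ 487.9 -220.4   14. ]
54 [ 492.  -219.7   14. ]
-73 [ 487.1 -220.5   14. ]
head-ish [ 582.2 -170.6   14. ]
rv [ 0.0223  0.0374 -0.13  ] sh [-1.404 -0.375  9.588] n rot 0.7332367116653805 n lin 1.5516793763134618
rv [ 0.0223  0.0374 -0.13  ] sh [-1.25  -0.481 13.884] n rot 0.7332367116653805 n lin 2.231821166611495
[ 497.70837972 -218.69201917    0.        ]
```

jog_arm --moves '[0.022,0.037,-0.13,-1.35,-0.4,5,0,0.022,0.037,-0.13,-1.35,-0.4,9.5,0,0.022,0.037,-0.13,-1.35,-0.4,9.6,0,0.022,0.037,-0.13,-1.35,-0.4,9.6,0]'

```text
time_s: 5.22
ee_pos: [497.3, -218.6, 76.3]
tool_rot: [-0.084, 0.996, 0.0, 0.0]
wrist_force: [0.8, -0.5, 0.3]
width: 42.8
```

Run:
```python
from m2 import *
im,st=snap('t2'); print(st['time_s'],st['joint_positions'].round(2),st['width'])
a=np.radians(9.68)
jog(np.array([498.3,-218.6,31]),[-np.cos(a),-np.sin(a),0],[0,0,-1])
C=wcam('t2')
u=np.array([np.cos(a),np.sin(a),0]); v=np.array([-u[1],u[0],0]); o=np.array([488.3,-220.3,14])
for x in (-60,0,50): print(x,proj(C,o+x*u+10*v),proj(C,o+x*u-10*v))
```

```text
5.225 [ 1.03  0.86 -1.15  1.93  0.94  1.03  1.18] 42.815345738637916
rv [-0.0006  0.002  -0.0005] sh [-0.049  0.018  4.576] n rot 0.011384011194867434 n lin 0.7321995247240004
-60 [278.563704   113.04221019] [245.04267732 112.99584933]
0 [276.87417698 205.97834077] [246.76948575 205.94061395]
50 [275.70870792 270.08751655] [247.96066266 270.05522854]
```

View pics/t2.png

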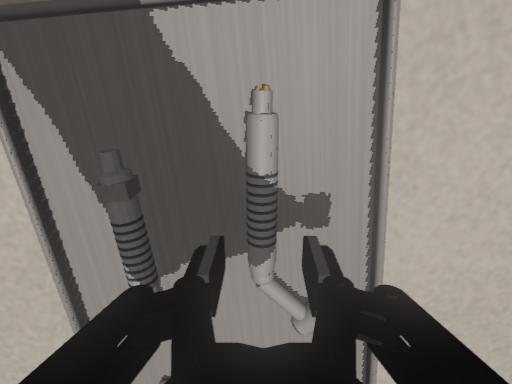

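The body lies centred between the fingers (cols 246–278, rear at row 112), as predicted. I lower and grip.

jog_arm --moves '[0,0,0,-0.05,0,2.5,0,0,0,0,-0.05,0,4.5,0,0,0,0,-0.05,0,4.55,0,0,0,0,-0.05,0,4.55,1,0,0,0,-0.05,0,4.55,1,0,0,0,-0.05,0,4.55,1,0,0,0,-0.05,0,4.55,1,0,0,0,-0.05,0,4.55,1]'

```text
time_s: 6.28
ee_pos: [499.1, -219.0, 33.1]
tool_rot: [-0.084, 0.996, -0.001, 0.002]
wrist_force: [-0.7, -0.5, 6.5]
width: 17.5
```

jog_arm --moves '[0,0,0,0,0,-1,1,0,0,0,0,0,-4,1,0,0,0,0,0,-9,1,0,0,0,0,0,-12,1,0,0,0,0,0,-12,1]'

```text
time_s: 6.9
ee_pos: [499.9, -218.6, 156.2]
tool_rot: [-0.084, 0.996, -0.002, 0.004]
wrist_force: [0.0, -0.6, -1.6]
width: 17.5
```

Run:
```python
from m2 import *
im,st=snap('t3'); print(st)
```

```text
{'time_s': 6.9, 'joint_positions': array([ 1.08158202,  0.76703557, -1.24481228,  1.8500683 ,  0.81334454,
        1.13967409,  1.27996954]), 'joint_vel': array([-0.01078125,  0.04248442,  0.05162883,  0.04455664,  0.03107879,
       -0.02300398, -0.02142429]), 'joint_torque': array([  0.25934268, -57.54391551, -18.12803149, -18.45666111,
        -0.30381083,   0.29092932,   0.28787127]), 'ee_pos': array([ 499.87539694, -218.61364401,  156.23014178]), 'tool_rot': array([-0.0839577 ,  0.99645876, -0.00191843,  0.00416798]), 'wrist_force': array([ 0.02497309, -0.59201439, -1.55626998]), 'wrist_torque': array([-0.0412744 , -0.03223775,  0.02413522]), 'width': 17.454375418691086}
```

View pics/t3.png

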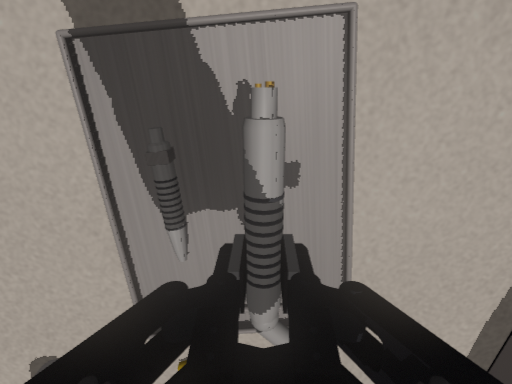

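Run:
```python
from m2 import *
im=cv2.imread('pics/t3.png').astype(float).mean(2)
for r in (126,132,138,144,150,160,170,180,188): print(r,im[r,236:296].astype(int).tolist())
a=np.clip(cv2.imread('pics/t3.png')[70:240,215:315].astype(float)*1.7,0,255).astype('uint8')
cv2.imwrite('pics/t3c.png',cv2.resize(a,None,fx=3.5,fy=3.5,interpolation=cv2.INTER_CUBIC))
```

```text
126 [67, 65, 67, 68, 67, 65, 63, 70, 81, 88, 93, 97, 101, 106, 110, 115, 118, 121, 123, 126, 128, 131, 134, 136, 138, 140, 142, 144, 144, 143, 142, 142, 141, 140, 138, 136, 135, 134, 135, 134, 133, 130, 127, 123, 118, 114, 113, 103, 78, 103, 132, 131, 132, 133, 133, 134, 134, 133, 133, 134]
132 [68, 67, 66, 67, 67, 67, 64, 70, 83, 89, 94, 100, 103, 108, 112, 117, 120, 123, 125, 127, 129, 132, 135, 137, 140, 142, 144, 145, 145, 144, 143, 142, 142, 141, 139, 137, 135, 134, 135, 134, 134, 131, 129, 125, 119, 116, 114, 109, 95, 103, 131, 132, 131, 131, 132, 133, 134, 133, 132, 132]
138 [68, 68, 66, 66, 67, 66, 64, 69, 81, 89, 94, 99, 103, 107, 112, 117, 120, 123, 125, 127, 129, 131, 135, 137, 140, 142, 144, 145, 145, 144, 143, 142, 142, 140, 139, 136, 134, 134, 134, 134, 133, 131, 128, 123, 118, 115, 114, 108, 95, 107, 131, 131, 131, 131, 131, 132, 133, 132, 131, 131]
144 [67, 68, 67, 66, 67, 68, 66, 67, 80, 89, 94, 99, 103, 108, 112, 116, 120, 123, 125, 127, 130, 132, 135, 137, 139, 142, 144, 144, 144, 144, 143, 142, 141, 140, 139, 136, 134, 134, 134, 134, 132, 131, 127, 123, 118, 114, 
[... 768 characters left out ...]
44, 145, 144, 143, 142, 141, 140, 140, 137, 134, 133, 133, 133, 133, 131, 129, 125, 119, 115, 113, 107, 92, 76, 73, 72, 72, 72, 73, 72, 72, 73, 75, 74, 73]
180 [66, 67, 66, 66, 67, 67, 67, 62, 61, 66, 67, 68, 69, 70, 72, 73, 73, 74, 74, 75, 75, 76, 77, 105, 141, 142, 143, 144, 143, 142, 141, 141, 141, 139, 137, 134, 132, 132, 133, 119, 98, 127, 123, 118, 114, 111, 105, 86, 73, 73, 71, 71, 71, 72, 71, 71, 73, 73, 74, 73]
188 [66, 66, 66, 66, 66, 66, 67, 65, 59, 65, 67, 68, 69, 70, 71, 72, 73, 73, 74, 74, 76, 75, 76, 77, 78, 78, 107, 143, 143, 142, 141, 140, 140, 139, 136, 134, 132, 132, 132, 132, 129, 127, 123, 117, 113, 109, 102, 96, 118, 129, 128, 126, 126, 116, 85, 102, 127, 128, 130, 130]
```

View pics/t3c.png

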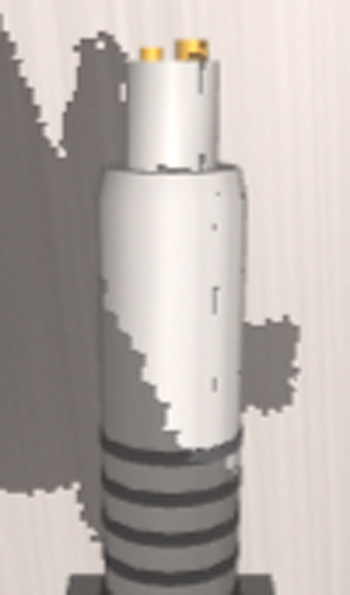

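Run:
```python
from m2 import *
c=optics.camera_info('wrist'); T=c['T_tool_cam']; C=((c['fx'],c['fy'],c['cx'],c['cy']),T[:3,:3],T[:3,3])
pts=[]
for r,l,rr in [(126,242.9,285.2),(132,242.9,285.2),(138,242.9,285.1),(144,243,285),(150,242.7,285),(160,242.7,284.9),(170,242.8,284.2),(180,243.0,283.8),(188,243.4,283.7)]:
    o,a=ray(C,(l-.5,r)); _,b=ray(C,(rr-.5,r)); m=(a+b);m/=np.linalg.norm(m)
    al=np.arccos(a@b)/2; th=np.arccos(abs(m[0])); bb=10/np.sin(th)
    D=np.sqrt((10/np.tan(al))**2+bb**2); pts.append(o+m*D)
pts=np.array(pts); print(pts.round(1))
# tail: coupling end-face top (row 70+60/3.5, x=-73), shoulder row 70+172/3.5
for row,z in [(70+62/3.5,19-6),(70+170/3.5,19-9)]:
    print(onplane(C,(263.5,row),np.array([0,0,z]),np.array([0,0,1.])).round(1))
```

```text
[[66.5  0.8 23.3]
 [63.8  0.8 22.4]
 [61.1  0.8 21.8]
 [58.3  0.8 21.5]
 [55.8  0.7 19.6]
 [51.2  0.7 18.4]
 [46.   0.6 19.4]
 [40.8  0.5 19.8]
 [36.5  0.6 20.2]]
[83.7  0.8 13. ]
[71.3  0.8 10. ]
```

```bash
cat > home.py <<'E'
from m2 import *
X,Y,Z=frame(-.6)
F=np.array([543.1,145.6,113.8])
off=np.array([10.7,-0.3,19.5])
def tcp(h,dx=0,dy=0): return F+(-73.6+off[0]+dx)*X+(-15.6+off[1]+dy)*Y+(off[2]+h)*Z
E
python3 - <<'E'
from home import *
print(tcp(90),tcp(0)); jog(tcp(90),-X,-Z)
E
```

```text
[467.93169581 209.29063845 194.37728351] [519.55074462 208.75006528 120.65359953]
rv [-0.4429 -0.5252  1.6903] sh [-4.121 42.724 -4.129] n rot 9.757289292865796 n lin 6.899246310127346
```

jog_arm --moves '[0,0,0,0,2,-5,1,-0.06,-0.07,0.23,-0.6,6,-9,1,-0.12,-0.14,0.45,-1.1,11,-9,1,-0.18,-0.21,0.68,-1.6,17,-9,1,-0.24,-0.28,0.9,-2.2,23,-8,1,-0.3,-0.35,1.13,-2.7,28,-7,1,-0.36,-0.42,1.35,-3.3,34,-6,1,-0.4,-0.47,1.52,-3.7,38,-5,1,-0.443,-0.525,1.69,-4.1,42.7,-4.1,1,-0.443,-0.525,1.69,-4.1,42.7,-4.1,1,-0.443,-0.525,1.69,-4.1,42.7,-4.1,1,-0.443,-0.525,1.69,-4.1,42.7,-4.1,1,-0.443,-0.525,1.69,-4.1,42.7,-4.1,1,-0.443,-0.525,1.69,-4.1,42.7,-4.1,1,-0.443,-0.525,1.69,-4.1,42.7,-4.1,1,-0.443,-0.525,1.69,-4.1,42.7,-4.1,1,-0.443,-0.525,1.69,-4.1,42.7,-4.1,1]'

```text
time_s: 9.07
ee_pos: [467.6, 208.7, 193.6]
tool_rot: [0.677, 0.672, 0.211, 0.213]
wrist_force: [0.1, -0.4, -0.8]
width: 17.7
```

Run:
```python
from home import *
im,st=snap('u1'); print(st['time_s'],st['ee_pos'],st['joint_positions'].round(2),st['wrist_force'],st['wrist_torque'],st['width'])
jog(tcp(90),-X,-Z)
t=optics.snapshot('top'); cv2.imwrite('pics/u1t.png',cv2.resize(t[100:250,110:270],None,fx=4,fy=4,interpolation=cv2.INTER_CUBIC))
```

```text
9.075 [467.55193209 208.67412091 193.63427608] [-0.48  0.28 -0.31  2.35  1.48  0.49 -2.12] [ 0.06123657 -0.3754468  -0.7907059 ] [ 0.0286568   0.77328334 -0.00392013] 17.748214638068017
rv [-0.001   0.0001  0.0012] sh [ 0.068  0.048 -0.035] n rot 0.008359651068186232 n lin 0.01445955824235385
```

View pics/u1.png

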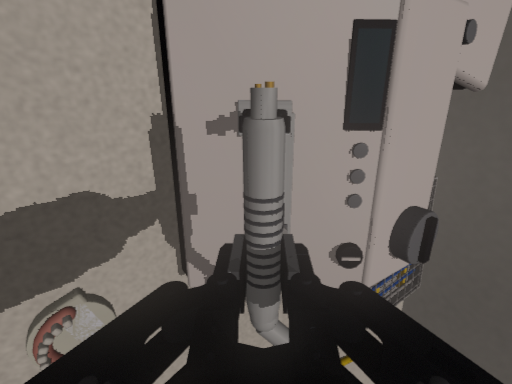

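View pics/u1t.png

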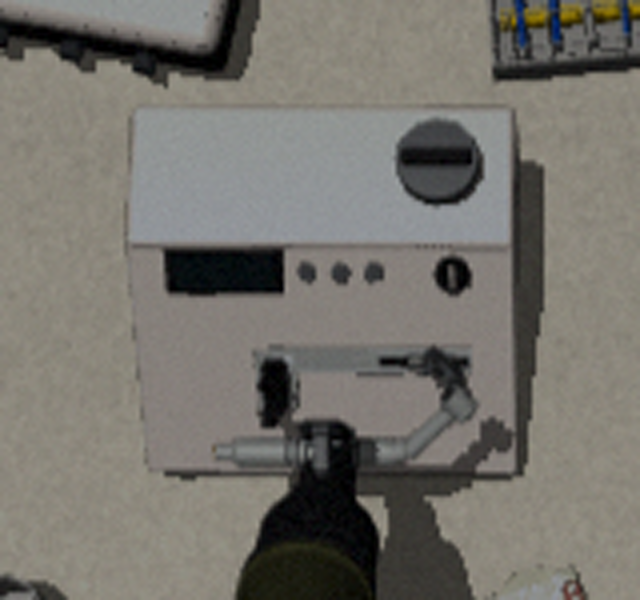

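```bash
cat > chk.py <<'E'
from home import *
st=status.observe(); R=Ro.from_quat(st['tool_rot']).as_matrix()
def hand(p): # hand->world
    t=np.array([off[0]-p[0],-off[1]+p[1],off[2]-p[2]]); return st['ee_pos']+R@t
def rest(p): d=p-F; return np.array([d@X+73.6,d@Y+15.6,d@Z])
if __name__=='__main__':
    C=cam('top')
    for n,p in dict(head=(93,35,0),bend=(58,0,0),neck=(73.6,15.6,0),rear=(-73,0,0)).items():
        w=hand(p); print(n,w.round(1),'rest',rest(w).round(1),'top crop4',((proj(C,w)-[110,100]+.5)*4-.5).round(0))
E
python3 chk.py
python3 - <<'E'
from home import *
jog(tcp(24),-X,-Z)
E
```

```text
head [507.1 125.9 198.2] rest [93.7 34.8 89.7] top crop4 [460. 403.]
bend [478.8 161.2 178.2] rest [58.7 -0.3 89.7] top crop4 [411. 449.]
neck [491.4 145.4 187.1] rest [74.3 15.3 89.7] top crop4 [433. 429.]
rear [480.1 292.2 178.1] rest [-72.3  -0.3  89.7] top crop4 [219. 450.]
rv [-0.0007  0.0001  0.0005] sh [0.071 0.032 6.569] n rot 0.004642860843886647 n lin 1.051064044145888
```

The top view puts the head at crop (462,402) and the rear at (217,450). I predicted (460,403) and (219,450), so the in-hand pose is right. I descend to 24 mm above home.

jog_arm --moves '[0,0,0,0.05,0.03,2,1,0,0,0,0.07,0.03,4,1,0,0,0,0.07,0.03,5.5,1,0,0,0,0.07,0.03,6.5,1,0,0,0,0.07,0.03,6.57,1,0,0,0,0.07,0.03,6.57,1]'

```text
time_s: 9.93
ee_pos: [505.8, 208.6, 140.5]
tool_rot: [0.678, 0.671, 0.211, 0.214]
wrist_force: [0.2, -0.0, -2.0]
width: 17.5
```

```bash
python3 - <<'E'
from home import *
im,st=snap('u2'); print(st['time_s'],st['ee_pos'],st['joint_positions'].round(2),st['wrist_force'],st['wrist_torque'],st['width'])
jog(tcp(24),-X,-Z)
t=optics.snapshot('top'); cv2.imwrite('pics/u2t0.png',t); cv2.imwrite('pics/u2t.png',cv2.resize(t[165:235,165:245],None,fx=8,fy=8,interpolation=cv2.INTER_CUBIC))
t=optics.snapshot('scene'); cv2.imwrite('pics/u2s.png',cv2.resize(t[180:280,215:325],None,fx=6,fy=6,interpolation=cv2.INTER_CUBIC))
E
python3 chk.py
```

```text
9.925 [505.75897212 208.56934258 140.45761787] [-0.44  0.43 -0.3   2.34  1.8   0.51 -2.39] [ 0.16464828 -0.01338204 -1.95431391] [0.06409052 0.82382422 0.01945635] 17.540365640871354
rv [-0.0005  0.0001  0.0004] sh [ 0.015 -0.013  0.03 ] n rot 0.0034800881617411085 n lin 0.00575005444723592
head [545.  126.2 145. ] rest [93.  35.2 24.4] top crop4 [464. 363.]
bend [516.7 161.5 125. ] rest [58.   0.2 24.4] top crop4 [416. 408.]
neck [529.3 145.8 133.9] rest [73.6 15.8 24.4] top crop4 [437. 388.]
rear [518.  292.5 124.9] rest [-73.    0.1  24.4] top crop4 [233. 409.]
```

View pics/u2.png

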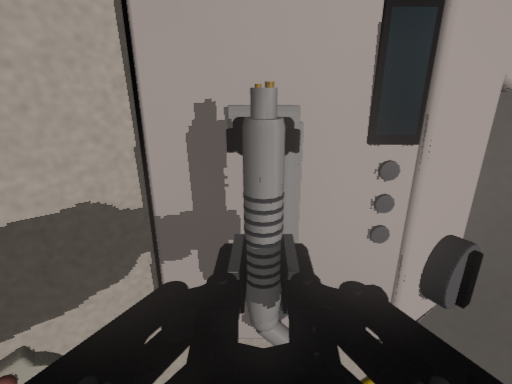

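View pics/u2t.png

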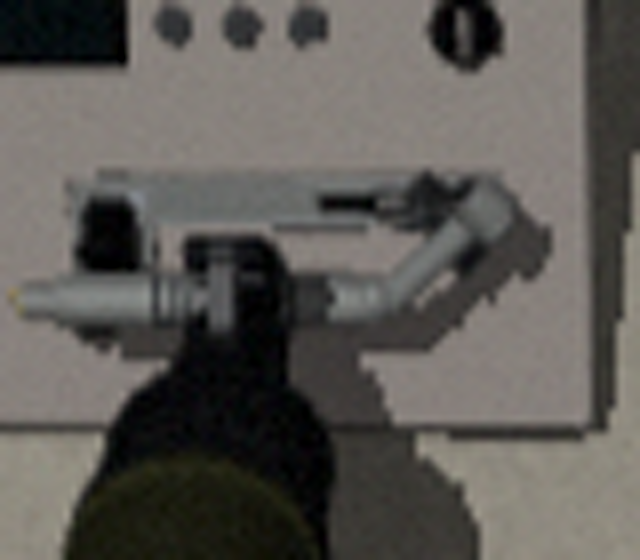

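View pics/u2s.png

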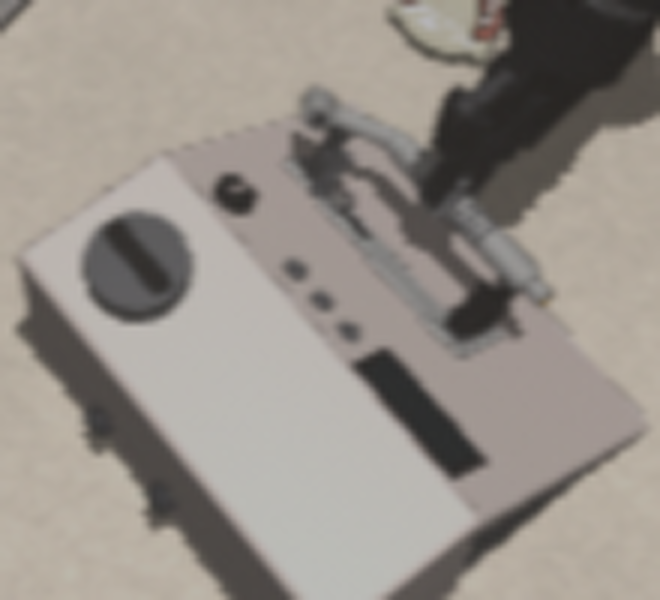

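Run:
```python
from home import *
for n,x0,y0,f,box in (('top',185,178,14,(45,40)),('scene',280,205,14,(40,35))):
    C=cam(n); im=cv2.imread(f'pics/{n}0.png')
    if n=='scene':
        p=proj(C,F); x0,y0=int(p[0])-20,int(p[1])-18
    a=cv2.resize(im[y0:y0+box[1],x0:x0+box[0]],None,fx=f,fy=f,interpolation=cv2.INTER_CUBIC)
    a=np.clip(a.astype(float)*1.5,0,255).astype('uint8')
    for s in (1,-1):
        for e in ((10,-5.5),(10,5.5),(16,5.5),(16,-5.5)):
            q=F+9*Z+s*e[0]*(X-Y)/2**.5+e[1]*(X+Y)/2**.5
            u=(proj(C,q)-[x0,y0]+.5)*f-.5
            cv2.circle(a,tuple(int(v) for v in u),3,(0,0,255) if s>0 else (0,255,0),-1)
    cv2.imwrite(f'pics/f_{n}.png',a)
```

```text
(no output)
```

View pics/f_top.png

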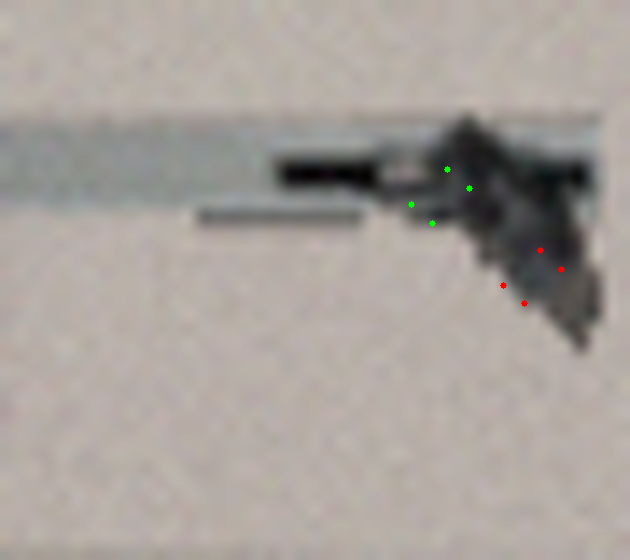

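View pics/f_scene.png

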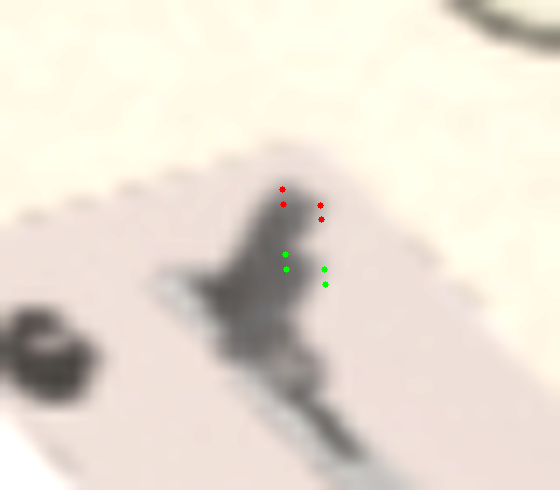

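Run:
```python
from home import *
C=cam('top')
for z in (-26,-22,-18,-14):
    q=[onplane(c,p,F+z*Z,Z) for c,p in ((C2,(262.6,234.3)),(C1,(262.1,211.7)))]
    print(z,[(((x-F)@X).round(1),((x-F)@Y).round(1)) for x in q],proj(C,q[0]).round(1), 'obs top 213.6,190.1')
s=tri([(C1,(262.1,211.7)),(C2,(262.6,234.3))]); print(s,(s-F)@Z)
# light panel slot end etc
a=cv2.resize(cv2.imread('pics/top0.png')[175:220,160:225],None,fx=12,fy=12,interpolation=cv2.INTER_CUBIC)
cv2.imwrite('pics/ft2.png',np.clip(a.astype(float)*1.8,0,255).astype('uint8'))
for n,zz,dx in (('clip18',18,-115.6-8.8),):
    q=F-15.6*Y+dx*X+zz*Z; print(((proj(C,q)-[160,175]+.5)*12-.5))
```

```text
-26 [(np.float64(-14.2), np.float64(-0.3)), (np.float64(-15.1), np.float64(-0.5))] [215.2 189.7] obs top 213.6,190.1
-22 [(np.float64(-16.4), np.float64(-0.3)), (np.float64(-16.8), np.float64(-0.5))] [214.3 190.2] obs top 213.6,190.1
-18 [(np.float64(-18.5), np.float64(-0.3)), (np.float64(-18.6), np.float64(-0.5))] [213.5 190.8] obs top 213.6,190.1
-14 [(np.float64(-20.6), np.float64(-0.3)), (np.float64(-20.3), np.float64(-0.5))] [212.7 191.3] obs top 213.6,190.1
[552.67877286 164.54631412  99.71711449] -16.916083062775375
[197.17286654 316.26461452]
```

View pics/ft2.png

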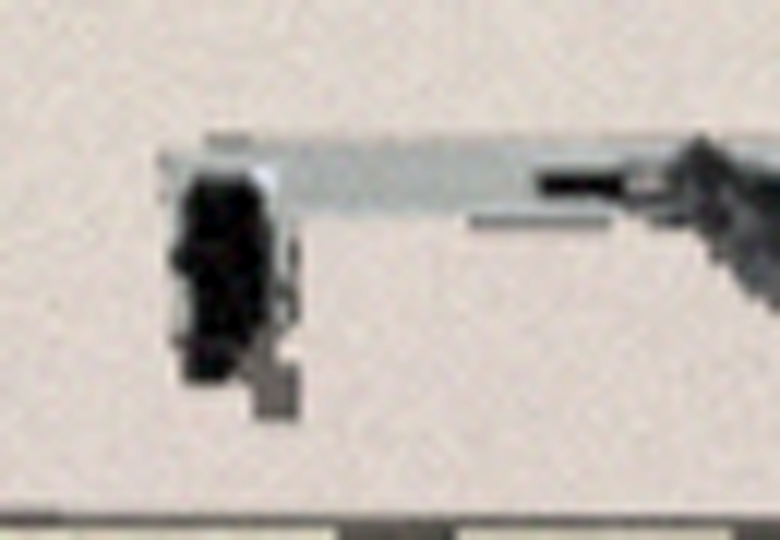

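Run:
```python
from home import *
outs=[]
for t in ('w1','w2','w3'):
    C=wcam(t); im=cv2.imread(f'pics/{t}.png'); c=proj(C,F+9*Z).astype(int); x0,y0=c[0]-25,c[1]-32; f=5
    a=np.clip(im[y0:y0+64,x0:x0+50].astype(float)*1.7,0,255).astype('uint8'); a=cv2.resize(a,None,fx=f,fy=f,interpolation=cv2.INTER_CUBIC)
    for s in (1,-1):
        for e in ((10,-5.5),(10,5.5),(16,5.5),(16,-5.5)):
            q=F+9*Z+s*e[0]*(X-Y)/2**.5+e[1]*(X+Y)/2**.5
            u=(proj(C,q)-[x0,y0]+.5)*f-.5
            cv2.circle(a,tuple(int(v) for v in u),2,(0,0,255) if s>0 else (0,255,0),-1)
    outs.append(cv2.copyMakeBorder(a,0,320-a.shape[0],0,0,0))
cv2.imwrite('pics/ov.png',np.hstack(outs))
```

```text
(no output)
```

View pics/ov.png

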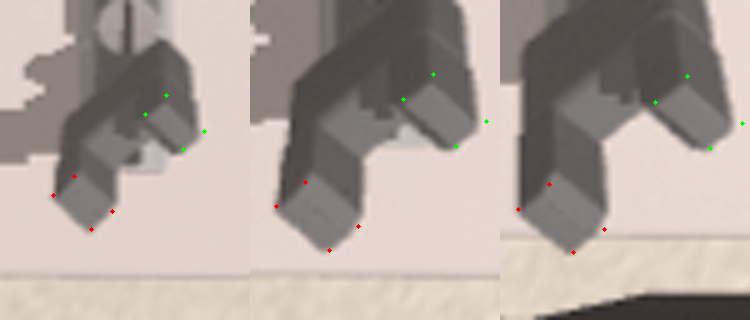

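The fork overlay fits in all three wrist views, including the independent w3. In u2 the clip jaws (cols 227–300) are centred on the body (col 264). I ease down to about 15 mm and feel.

jog_arm --moves '[0,0,0,0,0,0.5,1,0,0,0,0,0,0.9,1,0,0,0,0,0,1.0,1,0,0,0,0,0,1.2,1,0,0,0,0,0,1.2,1]'

```text
time_s: 10.7
ee_pos: [512.5, 208.9, 130.7]
tool_rot: [0.678, 0.671, 0.211, 0.214]
wrist_force: [0.3, -0.0, -1.1]
width: 17.5
```

```bash
python3 - <<'E'
from home import *
st=status.observe()
print(st['time_s'],'force rest',[(st['wrist_force']@a).round(2) for a in (X,Y,Z)],'tq',[(st['wrist_torque']@a).round(2) for a in (X,Y,Z)],st['joint_positions'].round(2))
jog(tcp(14),-X,-Z)
E
python3 chk.py
```

```text
10.7 force rest [np.float64(0.0), np.float64(-0.36), np.float64(-1.05)] tq [np.float64(-0.86), np.float64(0.04), np.float64(-0.0)] [-0.42  0.46 -0.31  2.34  1.85  0.53 -2.43]
rv [-0.0005 -0.0002  0.0007] sh [-0.006 -0.002 -0.171] n rot 0.004679649037326691 n lin 0.02735097161781722
head [551.8 126.2 135. ] rest [92.9 35.1 12.3] top crop4 [465. 356.]
bend [523.5 161.5 114.9] rest [57.9  0.  12.3] top crop4 [417. 401.]
neck [536.1 145.7 123.9] rest [73.5 15.6 12.3] top crop4 [438. 381.]
rear [524.8 292.5 114.9] rest [-73.1  -0.   12.3] top crop4 [236. 402.]
```

No contact at 12 mm, and the neck is entering the fork mouth. I continue in small steps.

jog_arm --moves '[0,0,0,0,0,0.2,1,0,0,0,0,0,0.35,1,0,0,0,0,0,0.5,1,0,0,0,0,0,0.5,1]'

```text
time_s: 11.2
ee_pos: [515.0, 208.3, 126.1]
tool_rot: [0.678, 0.671, 0.211, 0.213]
wrist_force: [-2.7, -1.8, -2.4]
width: 17.6
```

```bash
cat > f.py <<'E'
from home import *
st=status.observe()
print(st['time_s'],'force rest',[(st['wrist_force']@a).round(2) for a in (X,Y,Z)],'tq',[(st['wrist_torque']@a).round(2) for a in (X,Y,Z)],st['joint_positions'].round(2),st['width'])
jog(tcp(0),-X,-Z)
E
python3 f.py; python3 chk.py
```

```text
11.2 force rest [np.float64(1.78), np.float64(-3.61), np.float64(-0.4)] tq [np.float64(-1.34), np.float64(-0.38), np.float64(-0.21)] [-0.42  0.47 -0.31  2.34  1.87  0.53 -2.45] 17.649766607340887
rv [-0.0017  0.0007  0.0004] sh [0.052 0.056 0.707] n rot 0.00983716939663586 n lin 0.11374654696869946
head [554.3 125.6 130.4] rest [93.5 34.4  7.1] top crop4 [466. 354.]
bend [525.9 160.9 110.3] rest [58.5 -0.6  7.1] top crop4 [419. 399.]
neck [538.6 145.1 119.3] rest [74.1 15.   7.1] top crop4 [440. 379.]
rear [527.3 291.8 110.2] rest [-72.5  -0.6   7. ] top crop4 [238. 400.]
```

The side force points along +X−Y, so the neck rubs the upper prong and the fork sits a little further along +X. I shift 2 mm in +X (tool −x) at the same depth.

jog_arm --moves '[0,0,0,-0.15,0.05,0,1,0,0,0,-0.2,0.05,0,1,0,0,0,-0.2,0.05,0,1]'

```text
time_s: 11.58
ee_pos: [515.6, 206.7, 126.6]
tool_rot: [0.678, 0.671, 0.211, 0.213]
wrist_force: [-0.1, 0.8, -1.8]
width: 17.3
```

```bash
python3 f.py; python3 chk.py|grep neck
```

```text
11.575 force rest [np.float64(-0.75), np.float64(-1.13), np.float64(-1.39)] tq [np.float64(-1.09), np.float64(0.31), np.float64(0.07)] [-0.41  0.47 -0.31  2.34  1.87  0.53 -2.45] 17.33653610613274
rv [-0.0013  0.      0.0006] sh [ 0.211 -0.018  0.706] n rot 0.0077208540855866125 n lin 0.1179759003243562
neck [539.2 143.5 119.7] rest [75.7 15.8  7. ] top crop4 [442. 378.]
```

The side force is gone. I press on down.

jog_arm --moves '[0,0,0,0,-0.02,0.15,1,0,0,0,0,-0.02,0.3,1,0,0,0,0,-0.02,0.4,1,0,0,0,0,-0.02,0.4,1]'

```text
time_s: 12.08
ee_pos: [518.0, 206.4, 123.1]
tool_rot: [0.678, 0.671, 0.211, 0.214]
wrist_force: [-1.0, -1.1, -1.5]
width: 17.8
```

```bash
python3 f.py; python3 chk.py
```

```text
12.075 force rest [np.float64(1.15), np.float64(-1.62), np.float64(-0.64)] tq [np.float64(-0.93), np.float64(-0.1), np.float64(-0.03)] [-0.41  0.48 -0.32  2.34  1.89  0.53 -2.46] 17.76039717038507
rv [-0.0012  0.0005  0.0003] sh [ 0.234 -0.013  0.288] n rot 0.007074183356983362 n lin 0.05933518044454494
head [557.2 123.7 127.4] rest [95.3 35.1  2.9] top crop4 [469. 351.]
bend [528.9 159.  107.3] rest [60.3  0.1  2.9] top crop4 [422. 395.]
neck [541.5 143.3 116.2] rest [75.9 15.7  2.9] top crop4 [442. 376.]
rear [530.3 290.  107.2] rest [-70.7   0.1   2.8] top crop4 [241. 396.]
```

jog_arm --moves '[0,0,0,-0.02,0,0.15,1,0,0,0,-0.02,0,0.3,1,0,0,0,-0.02,0,0.36,1,0,0,0,-0.02,0,0.36,1]'

```text
time_s: 12.58
ee_pos: [520.1, 206.3, 120.3]
tool_rot: [0.678, 0.671, 0.211, 0.214]
wrist_force: [-1.8, -0.9, 0.9]
width: 17.5
```

```bash
python3 f.py; python3 chk.py
python3 - <<'E'
from home import *
im,st=snap('u3')
t=optics.snapshot('top'); cv2.imwrite('pics/u3t.png',cv2.resize(t[165:235,165:245],None,fx=8,fy=8,interpolation=cv2.INTER_CUBIC))
E
```

```text
12.575 force rest [np.float64(0.87), np.float64(-0.95), np.float64(1.81)] tq [np.float64(-0.74), np.float64(-0.09), np.float64(-0.01)] [-0.4   0.49 -0.32  2.34  1.9   0.54 -2.47] 17.530522888603848
rv [-0.0008  0.0004  0.0003] sh [ 0.245 -0.029 -0.061] n rot 0.004888604105052375 n lin 0.0406456940966864
head [559.4 123.6 124.6] rest [95.4 35.3 -0.6] top crop4 [469. 349.]
bend [531.  158.9 104.5] rest [60.5  0.3 -0.6] top crop4 [422. 393.]
neck [543.7 143.1 113.5] rest [76.1 15.9 -0.6] top crop4 [443. 373.]
rear [532.4 289.9 104.5] rest [-70.5   0.2  -0.6] top crop4 [242. 394.]
```

View pics/u3.png

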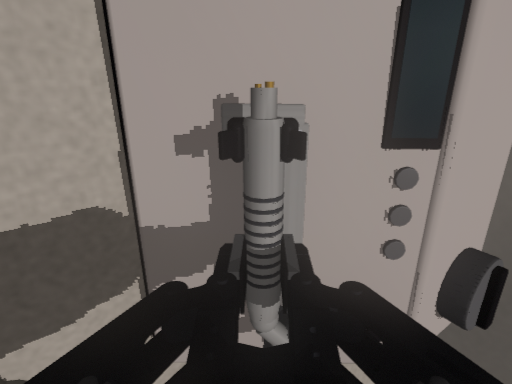

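View pics/u3t.png

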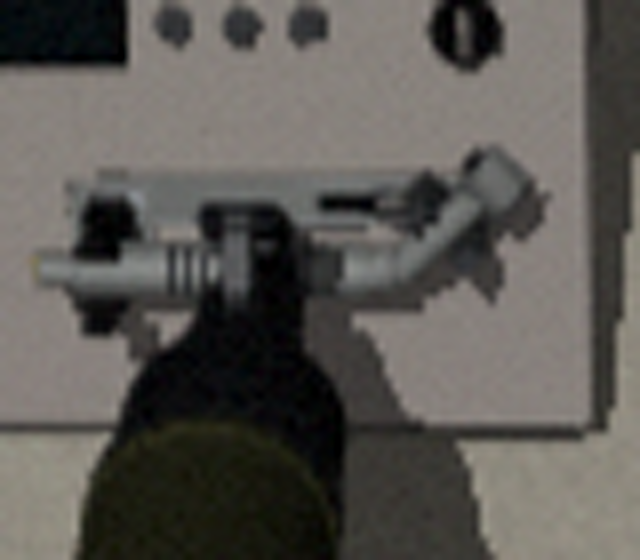

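Run:
```python
from home import *
o=[]
for t in('u2','u3'):
    im=cv2.imread(f'pics/{t}.png')[75:200,205:325]
    o.append(cv2.resize(np.clip(im.astype(float)*2,0,255).astype('uint8'),None,fx=3.3,fy=3.3,interpolation=cv2.INTER_CUBIC))
cv2.imwrite('pics/z3.png',np.hstack(o))
```

```text
(no output)
```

View pics/z3.png

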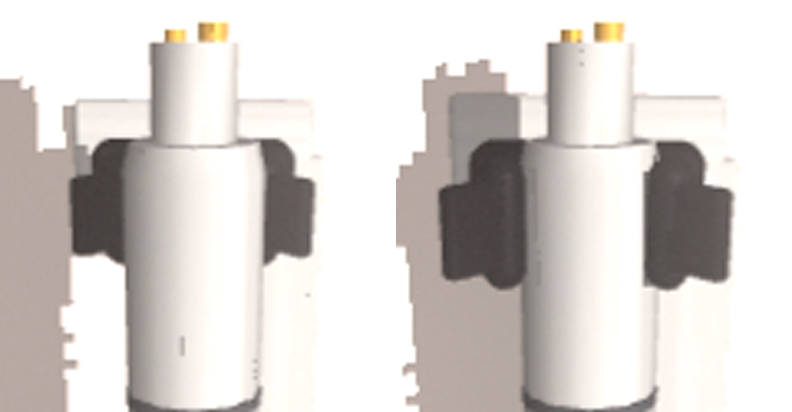

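The jaws now overlap the body's edges and span about 37 mm again, so the body looks snapped in. I press a bit more to confirm that it is on the saddle.

jog_arm --moves '[0,0,0,0,-0.03,0.1,1,0,0,0,0,-0.03,0.2,1,0,0,0,0,-0.03,0.2,1]'

```text
time_s: 13.05
ee_pos: [520.3, 206.3, 119.9]
tool_rot: [0.677, 0.671, 0.212, 0.214]
wrist_force: [-16.3, -2.7, 20.9]
width: 17.6
```

```bash
python3 f.py; python3 chk.py|grep -E "neck|rear"
```

```text
13.05 force rest [np.float64(2.86), np.float64(-1.35), np.float64(26.48)] tq [np.float64(-0.54), np.float64(-0.7), np.float64(-0.04)] [-0.4   0.49 -0.32  2.34  1.91  0.54 -2.48] 17.599223785567016
rv [ 0.0012 -0.0002  0.0011] sh [ 0.246 -0.019 -0.107] n rot 0.008861624114459095 n lin 0.04294916737718926
neck [543.9 143.2 113.1] rest [76.  15.9 -1.1] top crop4 [443. 373.]
rear [532.5 289.9 104.1] rest [-70.5   0.1  -1. ] top crop4 [242. 394.]
```

It is firmly on the seat: 26 N for only 0.4 mm of travel, a little more than I wanted. I relieve the pressure, open and back off.

jog_arm --moves '[0,0,0,0,0,-0.15,1,0,0,0,0,0,-0.12,0.4,0,0,0,0,0,-0.12,0.1,0,0,0,0,0,-0.12,0,0,0,0,0,0,-0.12,0]'

```text
time_s: 13.68
ee_pos: [519.7, 206.3, 120.8]
tool_rot: [0.677, 0.671, 0.212, 0.214]
wrist_force: [0.9, 0.4, -0.0]
width: 42.8
```

```bash
python3 f.py
python3 - <<'E'
from home import *
im,st=snap('u4')
cv2.imwrite('pics/u4c.png',cv2.resize(np.clip(im[60:384,130:400].astype(float)*1.7,0,255).astype('uint8'),None,fx=1.8,fy=1.8))
E
```

```text
13.675 force rest [np.float64(-0.39), np.float64(0.74), np.float64(-0.58)] tq [np.float64(-0.58), np.float64(0.04), np.float64(-0.0)] [-0.4   0.49 -0.32  2.34  1.9   0.54 -2.47] 42.79687118740709
rv [ 0.0012 -0.0001  0.001 ] sh [ 0.245 -0.026 -0.001] n rot 0.008232034164496782 n lin 0.03946635696296042
```

View pics/u4c.png

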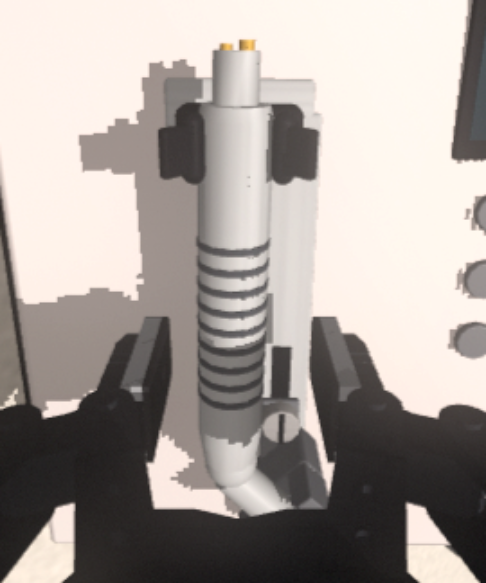

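The fingers are clear. The body stays in the clip and the neck lies beside the upper prong at about crop (290,480). I retract and look again.

jog_arm --moves '[0,0,0,0,0,-1.5,0,0,0,0,0,0,-5,0,0,0,0,0,0,-9,0,0,0,0,0,0,-9,0,0,0,0,0,0,-9,0]'

```text
time_s: 14.35
ee_pos: [468.4, 206.9, 194.5]
tool_rot: [0.677, 0.671, 0.212, 0.214]
wrist_force: [0.7, 0.7, -1.2]
width: 42.5
```

Run:
```python
from home import *
im,st=snap('u5'); print(st['time_s'],st['ee_pos'])
cv2.imwrite('pics/u5c.png',cv2.resize(np.clip(im[60:300,170:370].astype(float)*1.8,0,255).astype('uint8'),None,fx=2.5,fy=2.5,interpolation=cv2.INTER_CUBIC))
C=wcam('u5'); f=2.5
O=F-73.6*X-15.6*Y
for dx in (2,):
  for n,p in dict(rear=(-73,0,0),shL=(-60,-10,0),shR=(-60,10,0),mL=(0,-10,0),mR=(0,10,0),neckL=(73.6-4.6,15.6+4.6,0),neckR=(73.6+4.6,15.6-4.6,0),head=(93,35,0)).items():
    q=O+(p[0]+dx)*X+p[1]*Y+p[2]*Z; print(n,((proj(C,q)-[170,60]+.5)*f).round(0))
```

```text
14.35 [468.35815757 206.85408946 194.45205926]
rear [232.  74.]
shL [199. 120.]
shR [266. 120.]
mL [201. 311.]
mR [263. 311.]
neckL [288. 494.]
neckR [262. 516.]
head [327. 551.]
```

View pics/u5c.png

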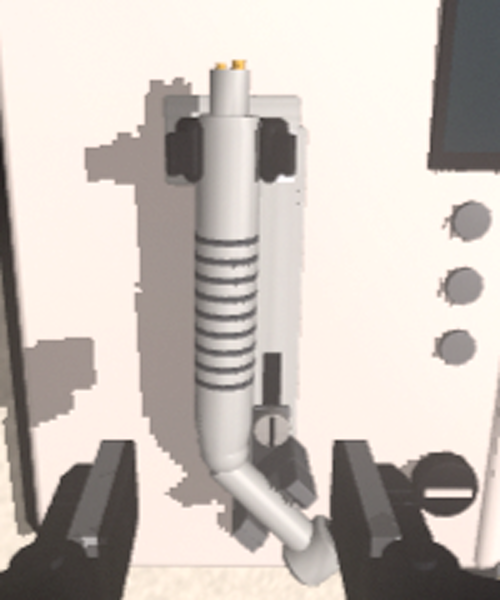

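jog_arm --moves '[0,0,0,-5,0,0,0,0,0,0,-9,0,2,0,0,0,0,-9,0,2,0,0,0,0,-9,0,2,0]'

```text
time_s: 14.9
ee_pos: [479.1, 116.3, 176.7]
tool_rot: [0.678, 0.671, 0.211, 0.214]
wrist_force: [-0.4, 0.6, 0.3]
width: 42.5
```

Run:
```python
from home import *
im,st=snap('u6'); print(st['time_s'],st['ee_pos'])
C=wcam('u6'); f=4.5
c=proj(C,F).astype(int); x0,y0=c-[65,60]; print(c)
a=cv2.resize(np.clip(im[y0:y0+120,x0:x0+130].astype(float)*1.8,0,255).astype('uint8'),None,fx=f,fy=f,interpolation=cv2.INTER_CUBIC)
for s in (1,-1):
    for e in ((10,-5.5),(10,5.5),(16,5.5),(16,-5.5)):
        q=F+9*Z+s*e[0]*(X-Y)/2**.5+e[1]*(X+Y)/2**.5
        u=(proj(C,q)-[x0,y0]+.5)*f-.5
        cv2.circle(a,tuple(int(v) for v in u),2,(0,0,255) if s>0 else (0,255,0),-1)
cv2.imwrite('pics/u6c.png',a)
```

```text
14.9 [479.10985505 116.28291838 176.74647469]
[284 168]
```

View pics/u6c.png

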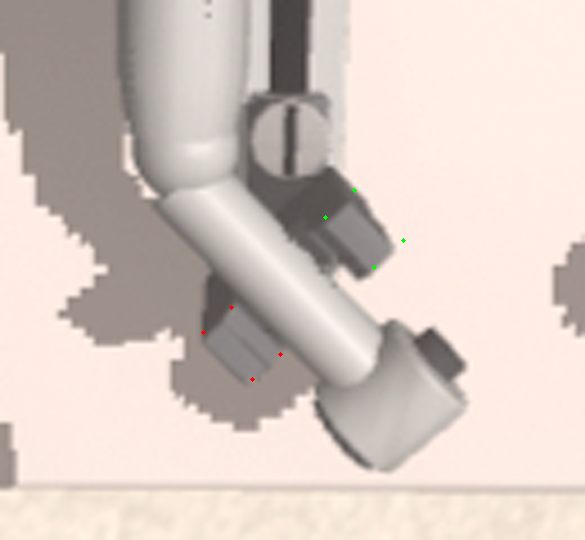

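View pics/u6.png

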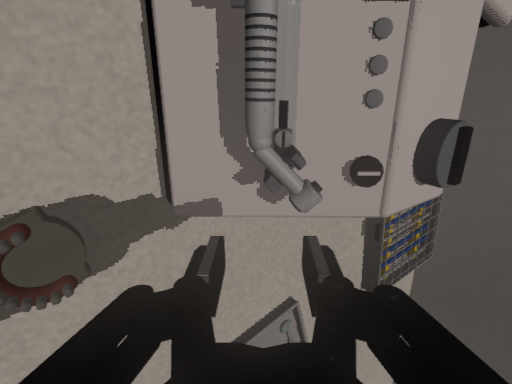

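Run:
```python
from home import *
C=wcam('u6'); f=4.5; im=cv2.imread('pics/u6.png'); x0,y0=284-65,168-100
a=cv2.resize(np.clip(im[y0:y0+160,x0:x0+130].astype(float)*1.8,0,255).astype('uint8'),None,fx=f,fy=f,interpolation=cv2.INTER_CUBIC)
O=F-73.6*X-15.6*Y+2*X
o=C[2]
def edges(P,D,r,n=9,L=1):
    out=[]
    for k in np.linspace(0,L,n):
        p=P+k*D; v=p-o; d=D/np.linalg.norm(D); w=np.cross(d,v); w/=np.linalg.norm(w)
        # tangent correction
        dist=np.linalg.norm(v-(v@d)*d); b=np.arcsin(r/dist); e=np.cross(w,d); e/=np.linalg.norm(e)
        if e@v>0:e=-e
        for s in(1,-1): out.append(p+r*(s*np.cos(b)*w+np.sin(b)*e))
    return out
N=O+58*X; nd=(X+Y)/2**.5
pts=edges(N,36*nd,6.5)+edges(O-10*X,60*X,10)
for q in pts:
    u=(proj(C,q)-[x0,y0]+.5)*f-.5
    cv2.circle(a,tuple(int(v) for v in u),2,(255,0,0),-1)
for p in ((93,35,0),):
    u=(proj(C,O+p[0]*X+p[1]*Y)-[x0,y0]+.5)*f-.5; cv2.circle(a,tuple(int(v) for v in u),4,(0,0,255),-1)
cv2.imwrite('pics/u6o.png',a[:590])
```

```text
(no output)
```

View pics/u6o.png

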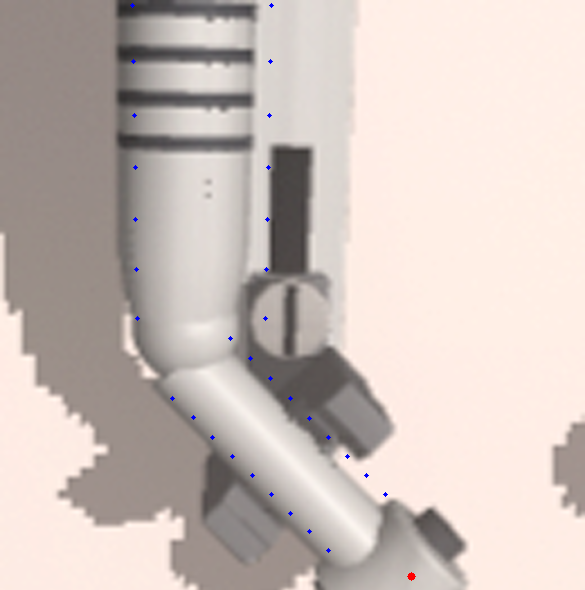

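```bash
cat > ov.py <<'E'
from home import *
def edges(o,P,D,r,n=9):
    out=[]
    for k in np.linspace(0,1,n):
        p=P+k*D; v=p-o; d=D/np.linalg.norm(D); w=np.cross(d,v); w/=np.linalg.norm(w)
        dist=np.linalg.norm(v-(v@d)*d); b=np.arcsin(r/dist); e=np.cross(w,d); e/=np.linalg.norm(e)
        if e@v>0:e=-e
        for s in(1,-1): out.append(p+r*(s*np.cos(b)*w+np.sin(b)*e))
    return out
def overlay(tag,O,hx,hy,x0,y0,w,h,f,out,gain=1.8):
    C=wcam(tag); im=cv2.imread(f'pics/{tag}.png'); o=C[2]
    a=cv2.resize(np.clip(im[y0:y0+h,x0:x0+w].astype(float)*gain,0,255).astype('uint8'),None,fx=f,fy=f,interpolation=cv2.INTER_CUBIC)
    nd=(hx+hy)/2**.5
    for q in edges(o,O+58*hx,36*nd,6.5)+edges(o,O-60*hx,110*hx,10):
        u=(proj(C,q)-[x0,y0]+.5)*f-.5; cv2.circle(a,tuple(int(v) for v in u),2,(255,0,0),-1)
    u=(proj(C,O+93*hx+35*hy)-[x0,y0]+.5)*f-.5; cv2.circle(a,tuple(int(v) for v in u),4,(0,0,255),-1)
    cv2.imwrite(f'pics/{out}.png',a)
E
python3 - <<'E'
from ov import *
a=np.radians(9.68); hx=np.array([np.cos(a),np.sin(a),0]); hy=np.array([-hx[1],hx[0],0])
overlay('t1',np.array([488.5,-220.3,14]),hx,hy,205,95,115,185,3.2,'t1o',1.5)
E
```

```text
(no output)
```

View pics/t1o.png

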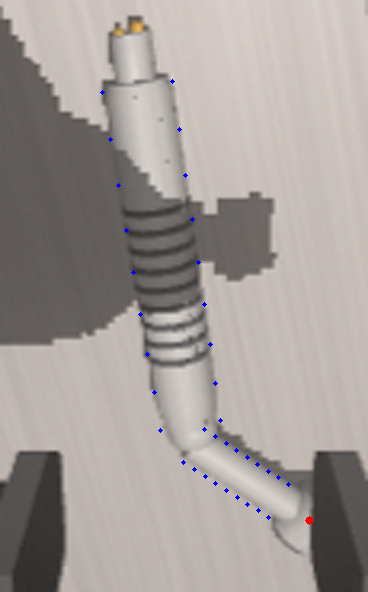

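Run:
```python
from ov import *
C5,C6=wcam('u5'),wcam('u6')
def rr(p): d=p-F; return (np.array([d@X+73.6,d@Y+15.6,d@Z])).round(1)
print('head',rr(tri([(C5,(294.3,280.3)),(C6,(305.6,195.7))])))
f1=lambda u,v:(170+(u+.5)/2.5-.5,60+(v+.5)/2.5-.5)
im5=cv2.imread('pics/u5.png')[215:300,240:310]; im6=cv2.imread('pics/u6.png')[125:215,240:330]
g=lambda i:cv2.resize(np.clip(i.astype(float)*1.8,0,255).astype('uint8'),None,fx=5,fy=5,interpolation=cv2.INTER_CUBIC)
a,b=g(im5),g(im6); a=cv2.copyMakeBorder(a,0,b.shape[0]-a.shape[0],0,0,0); cv2.imwrite('pics/h56.png',np.hstack([a,b]))
```

```text
head [93.9 30.3  2.4]
```

View pics/h56.png

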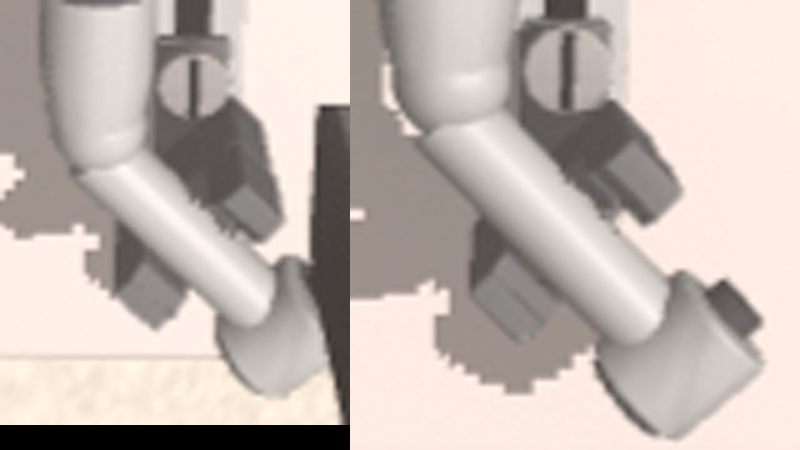

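Run:
```python
from ov import *
def rr(p): d=p-F; return np.array([d@X+73.6,d@Y+15.6,d@Z])
for tag,rows in (('u5',(140,146,150,214,218)),('u6',(20,30,84,92,104))):
    C=wcam(tag); im=cv2.imread(f'pics/{tag}.png').astype(float).mean(2)
    for r in rows: print(tag,r,im[r,238:290].astype(int).tolist())
```

```text
u5 140 [83, 83, 83, 84, 83, 83, 84, 83, 83, 79, 66, 62, 66, 75, 81, 86, 91, 95, 100, 105, 109, 113, 117, 119, 122, 125, 127, 127, 129, 131, 129, 125, 118, 115, 110, 107, 120, 120, 120, 119, 119, 119, 119, 122, 122, 123, 122, 122, 121, 121, 120, 118]
u5 146 [83, 83, 83, 84, 83, 83, 82, 83, 83, 79, 66, 63, 67, 75, 81, 87, 92, 96, 101, 106, 111, 113, 117, 119, 123, 125, 126, 128, 130, 130, 128, 123, 116, 114, 108, 108, 119, 118, 120, 119, 119, 119, 120, 122, 122, 122, 122, 122, 121, 121, 122, 121]
u5 150 [83, 83, 83, 84, 83, 84, 83, 83, 84, 79, 67, 64, 68, 75, 81, 88, 92, 97, 102, 107, 111, 114, 117, 120, 123, 126, 126, 128, 129, 129, 127, 122, 116, 113, 107, 107, 120, 119, 120, 120, 119, 119, 120, 122, 123, 123, 122, 122, 121, 121, 122, 121]
u5 214 [83, 83, 83, 84, 83, 83, 83, 83, 83, 78, 64, 64, 59, 53, 52, 50, 51, 51, 52, 51, 59, 64, 54, 54, 56, 58, 59, 60, 62, 62, 74, 94, 103, 105, 121, 119, 105, 52, 43, 44, 43, 43, 43, 49, 86, 121, 120, 120, 119, 120, 122, 128]
u5 218 [84, 83, 83, 83, 83, 83, 83, 83, 84, 76, 60, 68, 77, 84, 91, 96, 100, 104, 109, 112, 116, 120, 122, 123, 124, 124, 
[... 648 characters left out ...]
9, 58, 63, 70, 76, 82, 88, 92, 96, 100, 104, 107, 110, 114, 117, 119, 121, 124, 124, 123, 123, 124, 124, 122, 121, 118, 113, 110, 106, 99, 108, 119, 119, 118, 118, 119, 117, 116, 117, 118, 121, 121, 121, 121, 121]
u6 92 [78, 78, 78, 78, 78, 78, 73, 60, 58, 65, 70, 76, 83, 88, 93, 97, 100, 104, 107, 111, 114, 117, 120, 121, 123, 123, 112, 97, 124, 112, 78, 94, 116, 112, 109, 104, 99, 113, 119, 118, 118, 118, 118, 117, 117, 118, 119, 121, 121, 122, 121, 121]
u6 104 [79, 79, 78, 79, 78, 79, 74, 61, 59, 64, 72, 78, 84, 89, 94, 97, 100, 104, 108, 111, 115, 118, 120, 121, 122, 122, 122, 123, 123, 121, 120, 118, 114, 111, 107, 98, 99, 119, 118, 118, 106, 65, 39, 38, 39, 39, 40, 39, 39, 47, 87, 120]
```

Run:
```python
from ov import *
def rr(p): d=p-F; return np.array([d@X+73.6,d@Y+15.6,d@Z])
P=[]
for tag,L in (('u5',((140,260.4),(150,260.4),(218,259.1))),('u6',((20,261),(30,261),(84,260),(92,259.7),(104,259.5))),('u5',((86,261.5+.5),))):
    C=wcam(tag)
    for r,c in L:
        p=rr(onplane(C,(c,r),F,Z)); print(tag,p.round(2)); P.append(p)
P=np.array(P); k=np.polyfit(P[:,0],P[:,1],1); print('yaw deg',np.degrees(np.arctan(k[0])),'tail y',np.polyval(k,-42))
```

```text
u5 [-33.68  -1.5    0.  ]
u5 [-25.83  -1.51   0.  ]
u5 [32.65 -2.64  0.  ]
u6 [-21.03  -1.65   0.  ]
u6 [-15.53  -1.65  -0.  ]
u6 [16.23 -2.34  0.  ]
u6 [21.25 -2.54 -0.  ]
u6 [28.94 -2.7  -0.  ]
u5 [-73.18  -0.31   0.  ]
yaw deg -1.2410272013728962 tail y -1.130233372232838
```

The body axis is −1.2° in yaw and the tail y is −1.1 mm, both inside the limits. The neck leans on the lower prong within the fork's play. I retreat clear and make a last check.

jog_arm --moves '[0,0,0,0,0,-5,0,0,0,0,0,0,-9,0,0,0,0,0,0,-9,0,0,0,0,0,0,-9,0]'

```text
time_s: 15.45
ee_pos: [427.3, 119.5, 252.5]
tool_rot: [0.677, 0.671, 0.213, 0.214]
wrist_force: [1.1, 1.4, 0.4]
width: 42.4
```

Run:
```python
from ov import *
im,st=snap('u9'); print(st['time_s'],st['ee_pos'],st['wrist_force'],st['joint_vel'].round(3))
t=optics.snapshot('top'); cv2.imwrite('pics/u9t.png',np.vstack([cv2.resize(t[120:270,100:420],None,fx=2,fy=2),cv2.resize(cv2.imread('pics/top0.png')[120:270,100:420],None,fx=2,fy=2)])[:600])
```

```text
15.45 [427.25051909 119.46513583 252.48079173] [1.09895517 1.35959524 0.42730237] [ 0.012  0.052  0.014  0.006  0.163 -0.006 -0.138]
```

View pics/u9t.png

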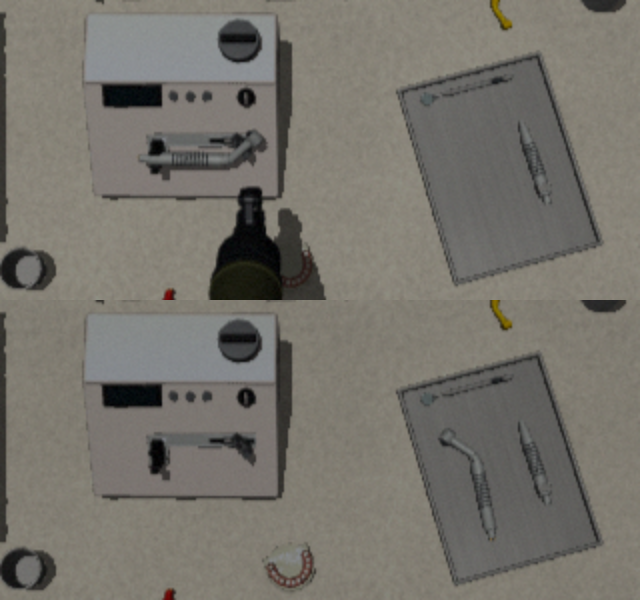

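View pics/u9.png

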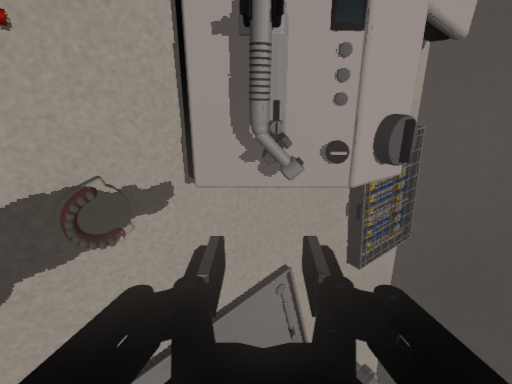

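jog_arm --moves '[0,0,0,0,0,0,0,0,0,0,0,0,0,0]'

```text
time_s: 15.8
ee_pos: [428.1, 118.5, 250.3]
tool_rot: [0.677, 0.672, 0.211, 0.214]
wrist_force: [0.5, -0.4, -0.0]
width: 42.9
```

```bash
python3 -c "
from plant import ticket
print(ticket.hand_in())"
```

```text
the job is handed in; nothing more can be done
None
```

I took the angled handpiece from the tray and turned it onto the sloped panel. The neck went down into the front fork, and the body was pressed into the rear clip until it sat hard on its seat. I then released it, backed the arm clear and handed in at about 16 s.

**Last checks:**
- **Position:** the tail is about 1 mm off the clip's middle line, and the body is about 1.2° off the rest's axis. The origin is about 11 mm along x, as s is about 9 mm and I shifted it a further 2 mm towards the fork. All of these are within limits.
- **Height:** this was last measured in the grip, at about 1 mm below home, with the handpiece pressed on its seat. I did not measure it again after letting go.
- **Clip:** the jaws closed back over the body after it went in.
- **Bystanders:** the straight handpiece, mirror and cup look unmoved in the top view. The arm partly hid the jaw model there, but nothing went near it.

**Not as good as intended:**
- **Pressing force:** the last confirming press peaked at about 26 N at the wrist. That is above the 20 N called rough but well below the 60 N limit.
- **Fork position:** my first estimate was about 2 mm short along the slot. I felt the neck rub a prong and corrected for it. The top view suggested the fork was about 4 mm further along than the wrist views did.
- **Neck and roll:** the neck leans on the lower prong, within the fork's play. I checked roll only roughly, from the head's height, which measured about 2 mm above home.

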